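Third hand: lay the pendulum bob in the V-block and press it to the stop

TASK

The nickel pendulum bob stands upright on the bench: pick it up without letting it fall over, and lay it gently on its side in the V-block of the green pendulum fixture with its flat bored end towards the stop plate. Then be my third hand: with the bob lying down in the V, push it along until its flat end sits square against the stop, and keep pressing with a steady 10 newtons or so (a kilogram's weight, never a shove) so that I can screw the brass pendulum rod into it from the other side. Keep that push up for at least three seconds and finish while still pressing, without letting go, and leave the other things on the bench undisturbed.

Things in the scene. Friction and masses are not known exactly. Their poses are not given: they have to be found in the camera images.
- bob: Pendulum bob: bright nickel cylinder, 32 mm in diameter, 60 mm long, 0.27 to 0.41 kg, a dark line round it near the crown. One end is flat with a small bored hole; the last 10 mm of the other end is a rounded crown. Starts standing on its flat end. Origin: centre of the flat end; its z axis runs along the bob to the crown. Centre of mass 29 mm from the flat end.
- bob_crown (a point): The top of the bob's rounded crown, 60 mm from the flat end on the bob's axis.
- fixture: Pendulum fixture, fixed to the bench: green base plate 290 x 80 x 10 mm carrying, along its length, the V-block, the stop plate and two notched rests that hold the brass pendulum rod (5 mm thick, a nickel weight on it). Origin: centre of the plate's underside. Its x axis runs along the plate from the V-block to the stop (direction of the push); z is up.
- cradle: V-block of the fixture, fixed, white slippery acetal on steel, 29 mm wide: narrower than the bob, so fingers can hold the lying bob from both sides. 90 degree V along x, x = -124 to -64 mm in the fixture's frame (the stop's face is at -60); V bottom 30, top edges 44 mm above the bench; the base plate's top, 10 mm up, lies beside it and 21 mm past its open end. Origin and axes: the fixture's.
- stop: Dark steel stop plate of the fixture, rigid: 12 mm thick, 56 mm wide, top 74 mm above the bench. Origin: the point of its face, 52 mm above the bench, where the axis of a bob lying in the V meets it; the bob's origin comes to this point when home. x axis: direction of the push, level, into the plate; z up. Sliding the lying bob along the V takes about 1 N of friction.
- weight: A loose nickel sliding weight lying flat on the bench: tapered block 24 x 26 x 12 mm. To be left alone. Origin: centre of its underside.
- winding_key: A steel winding key lying on the bench, about 44 mm long along its x axis, 34 mm wide, 11 mm high. To be left alone. Origin: on its underside, in the shaft.
- case: The walnut metronome case standing on the bench, front open: a pyramid 212 mm high, foot 116 mm square, 48 mm square at the top. To be left alone. Origin: centre of its underside.
- bin_lip (a point): Middle of the front rim of the small dark enamel bin (95 x 128 x 66 mm) that tips forward on a pivot between the two cheeks of its stand (110 x 150 mm). To be left alone. Rim about 80 mm above the bench; lower the more it is tipped.
Mind the look-alikes: they are no part of the job. Of the things shaped like the bob, the aluminium one is meant.

How it is judged:
By the outcome, as a careful person would: the job done as asked, in the order asked, and still so for the second after the job is handed in, while the arm keeps its last pose, push and grip.
It also fails if it takes over 64 s, if anything falls off the work surface, if the arm or the gripper's body presses on something with over 40 N, if the wrist force passes 120 N, or if a joint passes its speed limit or range.

ROBOT

A 6-joint arm with a two-finger parallel gripper is mounted at the origin on the work surface. World frame = base frame: x ahead of the robot, y to its left, z up, the work surface at z = 0. Lengths are in mm, angles in rad, forces in N, time in s.
With the tool pointing down it reaches from about 300 to 825 mm from the base axis. Payload 5.4 kg.
Tool frame: the origin (TCP) lies on the mounting face of the last link; the fingertips stand 190 mm ahead of it and the grasp point (between the pads) lies 171 mm ahead of it; x points along the fingers, y is the direction in which the jaws open and shut, and the axes are right-handed (so a half turn about x gives the same grasp; the last joint's range is limited). The gripper opens to 92 mm and grips with 3 to 60 N. Pads are 20 mm wide; open, the fingers measure 128 mm over their backs; the gripper's body (75 mm by 189 mm) begins 69 mm behind the grasp point.
Start: joints at [1.012, 0.158, 1.597, -0, 1.386, -0.21], TCP at [196.528, 540.356, 404.701] pointing down, gripper open.
Joint ranges: [-2.91, 2.91], [-0.94, 2.29], [0.18, 2.7], [-1.29, 4.43], [0.17, 2.64], [-3, 3]. Speed limits (rad/s): [2.57, 2.57, 3.14, 3.14, 3.14, 3.14].

INTERFACE

Orientations are given as a unit quaternion [w, x, y, z].
In Python, from plant import ctrl, optics, job, models gives the robot as it stands.
- The arm moves only by the shell command python3 -m handwheel 'ROWS' [FORCE]. ROWS is text: rows parted by semicolons, each of 7 numbers parted by spaces: the turn, a rotation vector about the tool's x, y, z in degrees, then the shift along the tool's x, y, z in m, then the finger opening in m, from 0 to 0.0919. A call has 1 to 5 rows; each row is the pose to reach, as a shift and turn from the pose commanded when the call began, along the tool's axes at that moment; what a row does not reach only later rows make up. A row lasts 1/12 s, in which the tool goes at most 41.7 mm and 7.16 degrees, less where a joint would pass 70% of its speed; a pose out of reach is approached as far as the arm can. A call with a gripper value outside its range is refused whole. The fingers move at their own pace and stop on an object; FORCE is the grip in N (left out, the last holds). Time passes only in rows, so rows that repeat a pose let the fingers close. It gives the time, the measured TCP pose, the force and the opening at its end, in the units of the state.
- ctrl.state(): the state, without advancing time (a new reading comes with each control period).
- optics.read_camera(name): name is "scene" or "top" or "wrist"; returns the picture (384x512x3 uint8, red, green, blue); there is no depth.
- optics.camera_params(name): a dict with "fx", "fy", "cx", "cy" (pixels), "k1" (the pictures are not rectified: a ray, as slopes to the right and down, at radius r is drawn at 1 + k1 r^2 times it, then the intrinsics apply), "position" and "rotation" of the camera in the world; the wrist camera has in their place "T_tool_cam" (4x4, takes a point from camera to tool coordinates, whose origin is the TCP and whose axes are the tool frame's). Camera axes: x right, y up, looking along -z (the intrinsics and any distortion apply to the point x, -y, -z); pixel columns grow to the right and rows downward; lengths in mm; the calibration is good to about 2 mm. A picture is of the moment at which its call begins: read the wrist's pose just before it. camera_params takes no time and is no camera call.
- job.sign_off(): hands the job in, once; it reports no verdict.
Trained networks look in the newest picture that a camera, given by its name, has taken for a name from the list of things; names that differ only in an ending like _2 or _b are one class to them, and where a whole thing is asked for, a point or a joint stands for the part that bears it (a point fixed in the world has none). Each returns a list of dicts, best first, with "confidence" (0 to 1); they miss things now and then, are a little off and sometimes report something else, mostly with a low value. They report only what shows in the picture. A call takes as long as a camera call. They do not tell look-alikes from the thing itself.
- models.search_frame(camera, target): "point" ([x, y, z] in mm, in world coordinates, good to about 4 mm: the middle of the surface that is visible of it).
- models.regions_of(camera, target): "mask" (384x512 bool, what is visible of it).
- models.place_of(camera, target): "point" ([x, y, z] in mm, in world coordinates, good to about 4 mm: a listed point, or the origin of a listed thing).
The state is a dict: "time": time; "joint_positions": joint angles; "joint_velocities": joint speeds; "joint_efforts": joint torques, N m; "tool_pos": TCP position; "tcp_rot": TCP orientation; "contact_force": force on the tool from outside, world axes, zero at the start; "ft_torque": the same for the moment, N m; "width": finger opening in mm.
Only numpy, scipy, OpenCV 4.12 (cv2) and the standard library are available. Lean on these libraries where they do the work, as an engineer would, in place of code of your own. Each camera call takes 0.05 s, during which the arm holds its last target.

## Working session

There is one attempt and no reset: what is moved stays moved. The work goes in short steps, Python scripts to look and compute and a shell command to move; the robot and the scene stay as the last step left them, time stands still between calls to the robot, and variables do not carry over. Pictures are saved under pics/ and viewed, and the job is handed in when it is done.

```bash
ls; mkdir -p pics
cat > h.py <<'E'
import numpy as np, cv2
from plant import ctrl, optics, job, models
from scipy.spatial.transform import Rotation as R
def rot(q): return R.from_quat([q[1],q[2],q[3],q[0]]).as_matrix()
def cam(name, st=None):
    p=optics.camera_params(name)
    if 'T_tool_cam' in p:
        st=st or ctrl.state(); T=np.eye(4);T[:3,:3]=rot(st['tcp_rot']);T[:3,3]=st['tool_pos']
        T=T@np.array(p['T_tool_cam']); return p,T[:3,:3],T[:3,3]
    r=np.array(p['rotation'])
    if r.size==4: r=rot(r.ravel())
    return p,r,np.array(p['position'])
def proj(c,P):
    p,Rm,t=c; q=(np.atleast_2d(P)-t)@Rm; s=np.c_[q[:,0],-q[:,1]]/(-q[:,2:3])
    s=s*(1+p['k1']*(s**2).sum(1,keepdims=True)); return np.c_[p['fx']*s[:,0]+p['cx'],p['fy']*s[:,1]+p['cy']]
def ray(c,uv):
    p,Rm,t=c; d=np.array([(uv[0]-p['cx'])/p['fx'],(uv[1]-p['cy'])/p['fy']]); s=d.copy()
    for _ in range(30): s=d/(1+p['k1']*(s@s))
    return t,Rm@np.array([s[0],-s[1],-1])
def onz(c,uv,z):
    t,d=ray(c,uv); return t+d*(z-t[2])/d[2]
def shot(name,fn):
    st=ctrl.state(); im=optics.read_camera(name); cv2.imwrite('pics/'+fn,im[:,:,::-1]); return im,cam(name,st)
def crop(im,x0,y0,x1,y1,k,fn):
    cv2.imwrite('pics/'+fn,cv2.resize(im[y0:y1,x0:x1,::-1],None,fx=k,fy=k,interpolation=cv2.INTER_CUBIC))
E
python3 - <<'E'
from h import *
print(ctrl.state())
for n in ('scene','top','wrist'):
    im,c=shot(n,n+'0.png'); print(n,c)
E
```

```text
pics
{'time': 0.0, 'joint_positions': array([ 1.01190059e+00,  1.59043775e-01,  1.59820502e+00,  9.78497490e-06,
        1.38621392e+00, -2.10103434e-01]), 'joint_velocities': array([ 0.00061672, -0.00072726,  0.0020666 , -0.00089695,  0.00034876,
        0.0006078 ]), 'joint_efforts': array([-9.23162079e-04, -3.85593474e+01, -3.22095394e+01,  6.98836008e-02,
        3.82160093e-02, -8.63486707e-05]), 'tool_pos': array([196.38593178, 540.13237497, 403.73519396]), 'tcp_rot': array([ 0.69612946,  0.12208152,  0.69663176, -0.12330475]), 'contact_force': array([ 0.48096818,  0.23261911, -0.63823753]), 'ft_torque': array([ 0.03534954, -0.00984519,  0.06721964]), 'width': 91.77953897180663}
scene ({'fx': 383.89787336626966, 'fy': 383.89787336626966, 'cx': 251.03088502705452, 'cy': 195.97490134666637, 'k1': -0.10770266313183889, 'position': array([1156.08626436, -684.18414784, 1047.07576319]), 'rotation': array([0.86869435, 0.33730769, 0.13452251, 0.33689366])}, array([[ 0.7368127 , -0.49456429,  0.46099154],
       [ 0.6760662 ,  0.54545237, -0.495395  ],
       [-0.00644425,  0.67667413, 
[... 536 characters left out ...]
9459243]))
wrist ({'fx': 318.4095119531703, 'fy': 318.4095119531703, 'cx': 252.8745962142259, 'cy': 184.4231885521213, 'k1': -0.06698595265750977, 'T_tool_cam': array([[-3.30500337e-04,  2.94844488e-01, -9.55545194e-01,
         1.85847374e+01],
       [ 9.99999442e-01, -8.61510470e-04, -6.11704993e-04,
        -1.73224601e+00],
       [-1.00357004e-03, -9.55544863e-01, -2.94844039e-01,
        -8.33162660e+01],
       [ 0.00000000e+00,  0.00000000e+00,  0.00000000e+00,
         1.00000000e+00]])}, array([[ 0.34084874, -0.89854923, -0.27646232],
       [ 0.94011728,  0.32537756,  0.10153295],
       [-0.00127772, -0.29451438,  0.95564619]]), array([117.5186743 , 566.97484812, 385.27648466]))
```

View pics/scene0.png

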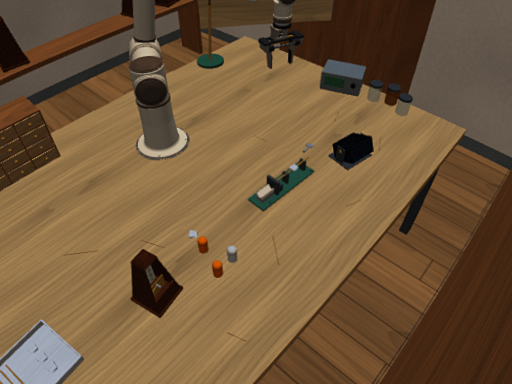

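View pics/top0.png

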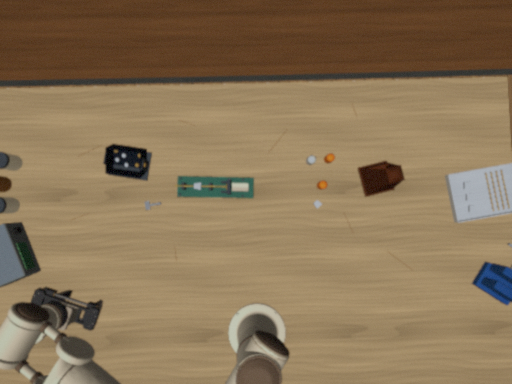

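View pics/wrist0.png

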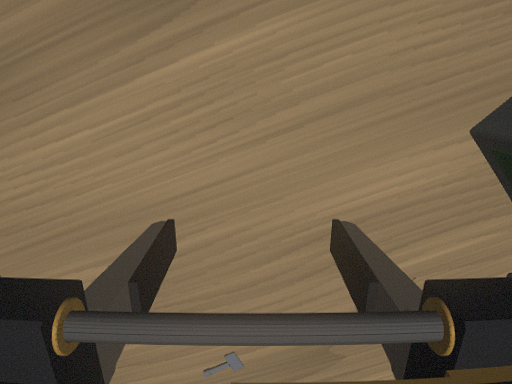

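The candidates in the scene picture are a silver cylinder at (232,254), orange cylinders at (203,244) and (217,268), and a small silver block at (193,233), which is the weight. By the description the bob is the silver cylinder at (232,254), or (311,160) in the top picture. I'll check that in a crop.

Run:
```python
from h import *
im=cv2.imread('pics/scene0.png')[:,:,::-1]
crop(im,180,220,260,290,8,'c1.png')
crop(im,240,140,330,215,8,'c2.png')
im=cv2.imread('pics/top0.png')[:,:,::-1]
crop(im,165,165,265,210,8,'c3.png')
c=cam('top')
s=cam('scene')
for n in ('bob','weight','fixture','stop','winding_key','case','bob_crown','bin_lip'):
    for k in ('top','scene'):
        print(n,k,[(np.round(d['point'],1),round(d['confidence'],2),proj(cam(k),d['point']).round(0)) for d in models.place_of(k,n)][:4])
```

```text
bob top [(array([ 646.9, -290.1,   -3.3]), 0.67, array([[327., 159.]])), (array([ 543.3, -257.3,    2.1]), 0.54, array([[320., 186.]])), (array([ 640.5, -225.2,   -1.7]), 0.47, array([[311., 161.]]))]
bob scene [(array([ 645.9, -289.3,   -3.3]), 0.67, array([[219., 273.]])), (array([ 542.7, -257.9,   -0.8]), 0.65, array([[204., 248.]])), (array([ 638.8, -220.2,    1.9]), 0.63, array([[232., 257.]]))]
weight top [(array([ 476.6, -244.2,    1.4]), 0.57, array([[317., 203.]]))]
weight scene [(array([ 4.725e+02, -2.386e+02, -1.000e-01]), 0.63, array([[194., 233.]])), (array([549.4, 141.8,  -2.5]), 0.46, array([[282., 185.]]))]
fixture top [(array([546.7, 144.1,   1.5]), 0.6, array([[215., 188.]]))]
fixture scene [(array([545. , 142.3,  -1.3]), 0.91, array([[281., 185.]])), (array([491.4, 383.5,  -3. ]), 0.69, array([[308., 148.]]))]
stop top [(array([546.3,  82.5,  55.7]), 0.4, array([[230., 186.]]))]
stop scene [(array([544.7,  84.6,  55.5]), 0.53, array([[272., 182.]]))]
winding_key top [(array([4.835e+02, 3.829e+02, 3.000e-01]), 0.5, array([[152., 206.]]))]
winding_key scene [(array([491.3, 385. ,  -1.3]), 0.44, array([[308., 148.]]))]
case top [(array([ 563.8, -471.1,    0.7]), 0.56, array([[375., 179.]]))]
case scene [(array([ 5.581e+02, -4.690e+02, -5.000e-01]), 0.63, array([[156., 293.]]))]
bob_crown top [(array([ 542.2, -257.7,   63.4]), 0.43, array([[323., 185.]])), (array([ 637. , -222.3,   61.6]), 0.42, array([[313., 160.]]))]
bob_crown scene [(array([ 638.7, -215.9,   57. ]), 0.68, array([[232., 247.]])), (array([ 546. , -259.5,   59.5]), 0.68, array([[202., 238.]])), (array([ 645.2, -289.2,   60.6]), 0.53, array([[217., 262.]]))]
bin_lip top [(array([486.3, 383.6,   5.7]), 0.74, array([[152., 205.]])), (array([597.6, 474.1,  57.4]), 0.63, array([[123., 175.]])), (array([ 477.1, -245.1,   -0.8]), 0.2, array([[317., 203.]]))]
bin_lip scene [(array([597.2, 475.1,  60.4]), 0.66, array([[343., 137.]]))]
```

View pics/c1.png

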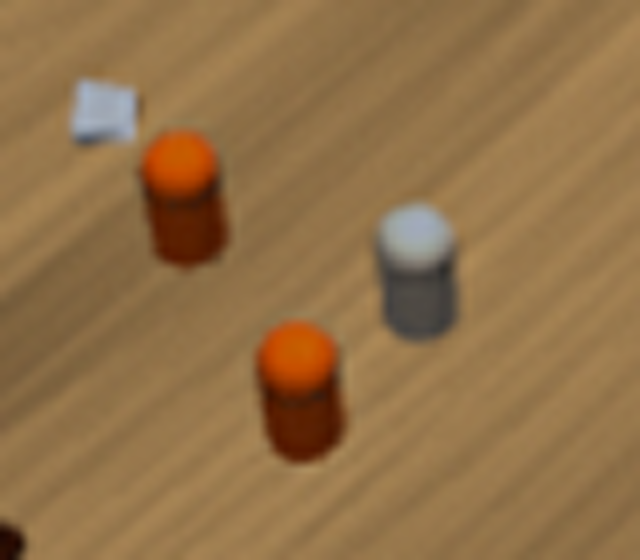

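View pics/c2.png

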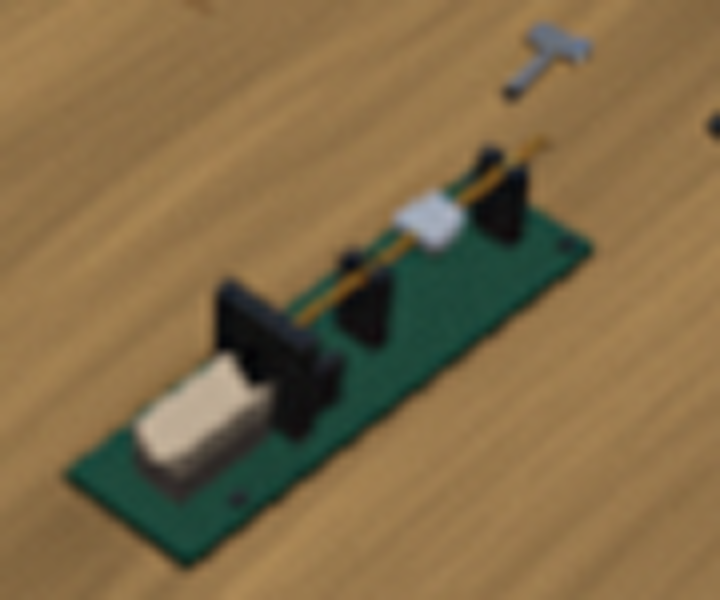

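View pics/c3.png

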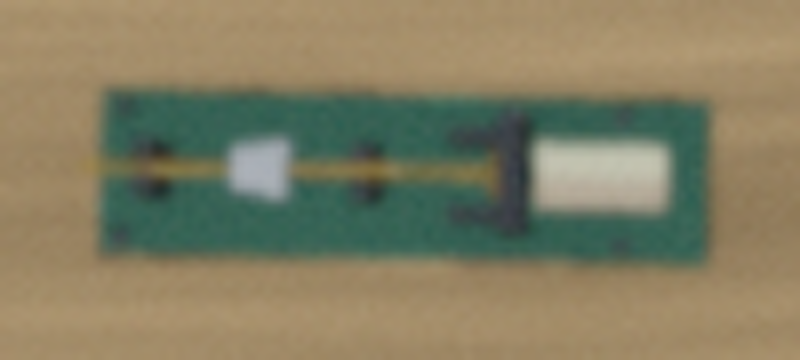

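The crop shows the silver cylinder standing at top (311,160) with its crown up, and the two orange ones (copper-coloured) are look-alikes. So the silver one is the bob. The V-block is at the right (-y) end of the fixture, so the push goes towards +y. I'll refine the geometry and write a helper that works out the moves.

```bash
cat >> h.py <<'E'
def pose(st=None):
    st=st or ctrl.state(); return rot(st['tcp_rot']),np.array(st['tool_pos'])
def tgt(a_deg,grasp,yaw=0,reach=171):
    """tool x = in plane (fixture y): a>0 points toward -Y(fix -x) & down ; tool y ~ +X world, rotated by yaw deg about z"""
    a=np.radians(a_deg); d=np.array([0,-np.sin(a),-np.cos(a)]); y=np.array([1.,0,0]); z=np.cross(d,y)
    Rm=R.from_euler('z',yaw,degrees=True).as_matrix()@np.c_[d,y,z]
    return Rm,np.array(grasp)-reach*Rm[:,0]
def plan(Rt,tt,mm=38,dg=6.8):
    R0,t0=pose(); dt=R0.T@(tt-t0)/1000; rv=R.from_matrix(R0.T@Rt).as_rotvec(degrees=True)
    n=max(1,np.ceil(max(np.linalg.norm(dt)*1000/mm,np.linalg.norm(rv)/dg)))
    print('rot',rv.round(2),'shift',dt.round(4),'rows',n)
    for k in range(1,int(min(n,5))+1):
        print(*(rv*k/n).round(1),*(dt*k/n).round(4))
E
python3 - <<'E'
from h import *
for k in ('top','scene'):
    im=cv2.imread(f'pics/{k}0.png'); c=cam(k)
    if k=='top':
        hsv=cv2.cvtColor(im,cv2.COLOR_BGR2HSV)
        m=cv2.inRange(hsv,(60,80,20),(100,255,255)); m[:165]=0;m[215:]=0;m[:,:165]=0;m[:,265:]=0
        m=cv2.morphologyEx(m,cv2.MORPH_CLOSE,np.ones((25,25)))
        cn=max(cv2.findContours(m,0,2)[0],key=cv2.contourArea)
        box=cv2.boxPoints(cv2.minAreaRect(cn)); W=np.array([onz(c,b,10) for b in box]); print(W.round(1),W.mean(0))
        print([np.linalg.norm(W[i]-W[i-1]).round(1) for i in range(4)])
        for i in range(4):
            e=W[i]-W[i-1]; print(np.degrees(np.arctan2(e[1],e[0])).round(2))
    optics.read_camera(k)
    r=models.regions_of(k,'bob')
    for d in r:
        ys,xs=np.nonzero(d['mask']); print(k,d['confidence'],xs.mean(),ys.mean(),xs.min(),xs.max(),ys.min(),ys.max())
    for P in ([638,-221,0],[638,-221,60]): print(proj(c,P))
plan(*tgt(45,[638,-221,33],reach=291))
E
```

```text
[[5.211e+02 2.837e+02 1.000e+01]
 [5.917e+02 2.811e+02 1.000e+01]
 [5.787e+02 3.000e-01 1.000e+01]
 [5.080e+02 3.600e+00 1.000e+01]] [549.84304294 142.17680605  10.        ]
[np.float64(280.4), np.float64(70.6), np.float64(281.1), np.float64(70.8)]
87.32
-2.13
-92.65
177.34
top 0.59 328.67469879518075 158.2289156626506 324 334 154 163
top 0.43 310.34615384615387 160.34615384615384 306 315 156 165
[[309.50702916 161.36675842]]
[[312.10183336 159.32570478]]
scene 0.64 231.93333333333334 253.55 228 236 246 261
scene 0.49 202.86285714285714 244.05714285714285 197 209 236 252
scene 0.42 217.3975155279503 268.527950310559 212 222 260 277
[[231.9314221  257.63784604]]
[[231.08429268 246.95868568]]
rot [ 66.2  -39.15 -27.42] shift [ 0.166  -0.3713  0.6048] rows 20.0
3.3 -2.0 -1.4 0.0083 -0.0186 0.0302
6.6 -3.9 -2.7 0.0166 -0.0371 0.0605
9.9 -5.9 -4.1 0.0249 -0.0557 0.0907
13.2 -7.8 -5.5 0.0332 -0.0743 0.121
16.5 -9.8 -6.9 0.0415 -0.0928 0.1512
```

```bash
python3 -m handwheel '3.3 -2 -1.4 0.008 -0.0186 0.030 0.0919; 6.6 -3.9 -2.7 0.0166 -0.037 0.0605 0.0919; 9.9 -5.9 -4.1 0.025 -0.0557 0.0907 0.0919; 13.2 -7.8 -5.5 0.033 -0.0743 0.121 0.0919; 16.5 -9.8 -6.9 0.0415 -0.0928 0.1512 0.0919' 20
python3 -c "
from h import *
plan(*tgt(45,[638,-221,33],reach=291))"
```

```text
time: 1.57
tool_pos: [307.6, 400.1, 363.1]
tcp_rot: [0.72, 0.169, 0.615, -0.274]
contact_force: [1.1, 1.2, 0.1]
width: 91.9
rot [ 49.55 -29.23 -20.53] shift [ 0.23   -0.119   0.4797] rows 15.0
3.3 -1.9 -1.4 0.0153 -0.0079 0.032
6.6 -3.9 -2.7 0.0307 -0.0159 0.064
9.9 -5.8 -4.1 0.046 -0.0238 0.0959
13.2 -7.8 -5.5 0.0613 -0.0317 0.1279
16.5 -9.7 -6.8 0.0767 -0.0397 0.1599
```

```bash
python3 -m handwheel '3.3 -1.9 -1.4 0.0153 -0.008 0.032 0.0919; 6.6 -3.9 -2.7 0.0307 -0.016 0.064 0.0919; 9.9 -5.8 -4.1 0.046 -0.024 0.096 0.0919; 13.2 -7.8 -5.5 0.0613 -0.032 0.128 0.0919; 16.5 -9.7 -6.8 0.0767 -0.040 0.160 0.0919'
python3 -c "
from h import *
plan(*tgt(45,[638,-221,33],reach=291))"
```

```text
time: 1.98
tool_pos: [418.0, 261.6, 321.3]
tcp_rot: [0.72, 0.21, 0.515, -0.414]
contact_force: [0.3, -0.3, -0.1]
width: 91.7
rot [ 33.03 -19.54 -13.71] shift [0.2085 0.0319 0.2955] rows 10.0
3.3 -2.0 -1.4 0.0208 0.0032 0.0296
6.6 -3.9 -2.7 0.0417 0.0064 0.0591
9.9 -5.9 -4.1 0.0625 0.0096 0.0887
13.2 -7.8 -5.5 0.0834 0.0127 0.1182
16.5 -9.8 -6.9 0.1042 0.0159 0.1478
```

```bash
python3 -m handwheel '3.3 -2 -1.4 0.0208 0.0032 0.0296 0.0919; 6.6 -3.9 -2.7 0.0417 0.0064 0.059 0.0919; 9.9 -5.9 -4.1 0.0625 0.0096 0.0887 0.0919; 13.2 -7.8 -5.5 0.0834 0.0127 0.118 0.0919; 16.5 -9.8 -6.9 0.104 0.016 0.148 0.0919'
python3 -c "
from h import *
plan(*tgt(45,[638,-221,33],reach=291))
print(ctrl.state()['joint_positions'].round(2))"
```

```text
time: 2.4
tool_pos: [528.4, 123.4, 279.8]
tcp_rot: [0.698, 0.244, 0.399, -0.543]
contact_force: [0.0, -0.8, -0.1]
width: 91.9
rot [16.54 -9.73 -6.8 ] shift [0.1217 0.0676 0.1162] rows 5.0
3.3 -1.9 -1.4 0.0243 0.0135 0.0232
6.6 -3.9 -2.7 0.0487 0.027 0.0465
9.9 -5.8 -4.1 0.073 0.0406 0.0697
13.2 -7.8 -5.4 0.0974 0.0541 0.093
16.5 -9.7 -6.8 0.1217 0.0676 0.1162
[ 0.15  0.27  1.78 -0.67  1.17  0.11]
```

```bash
python3 -m handwheel '3.3 -1.9 -1.4 0.0243 0.0135 0.0232 0.07; 6.6 -3.9 -2.7 0.0487 0.027 0.0465 0.07; 9.9 -5.8 -4.1 0.073 0.0406 0.0697 0.07; 13.2 -7.8 -5.4 0.0974 0.0541 0.093 0.07; 16.5 -9.7 -6.8 0.1217 0.0676 0.1162 0.07'
python3 - <<'E'
from h import *
plan(*tgt(45,[638,-221,33],reach=291))
print(ctrl.state()['joint_positions'].round(2))
im,c=shot('wrist','w1.png')
print(proj(c,[[638,-221,0],[638,-221,60]]), c[2])
for d in models.regions_of('wrist','bob'):
    ys,xs=np.nonzero(d['mask']); print(d['confidence'],xs.mean(),ys.mean(),xs.min(),xs.max(),ys.min(),ys.max())
E
```

```text
time: 2.82
tool_pos: [638.4, -14.9, 238.3]
tcp_rot: [0.653, 0.27, 0.271, -0.653]
contact_force: [0.8, -0.2, 1.1]
width: 70.1
rot [ 0.04 -0.02  0.  ] shift [-0.0001 -0.0004  0.0006] rows 1
0.0 -0.0 0.0 -0.0001 -0.0004 0.0006
[-0.07  0.55  1.53 -0.87  1.18  0.34]
[[252.48021323 151.97986957]
 [252.45385709 211.04313216]] [637.96651071  28.39037515 166.51633907]
0.91 253.5060606060606 179.85454545454544 236 272 145 215
0.73 258.6111111111111 225.54780361757105 243 273 197 240
0.71 159.26196603190942 198.57591353576942 140 178 167 230
```

View pics/w1.png

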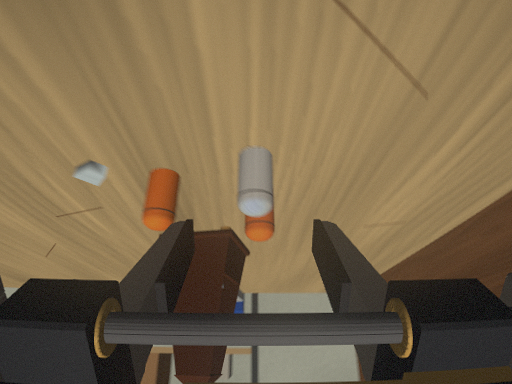

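```bash
cat >> h.py <<'E'
def cyl(x,y,z0=0,ax=None):
    th=np.linspace(0,2*np.pi,40); P=[]
    for h,r in ((0,16),(50,16),(54,14.5),(57.5,11),(60,0)): P+= [[x+r*np.cos(t),y+r*np.sin(t),z0+h] for t in th]
    return np.array(P)
E
python3 - <<'E'
from h import *
from scipy.optimize import minimize
im=cv2.imread('pics/w1.png'); c=cam('wrist')
crop(im[:,:,::-1],215,130,295,250,5,'w1c.png')
g=cv2.GaussianBlur(im,(0,0),1).astype(int)
for r in (155,165,175,185): print(r,[tuple(g[r,x]) for x in (234,236,238,240,242)],[tuple(g[r,x]) for x in (268,270,272,274,276)])
for xy in ((638,-221),(640.5,-221),(640.5,-218),(640.5,-224)):
    u=proj(c,cyl(*xy)); print(xy,u.min(0).round(1),u.max(0).round(1))
Rm,t=pose(); print(proj(c,[t+Rm@np.array([190,0,0]),t+Rm@np.array([190,35,0]),t+Rm@np.array([190,-35,0])]))
E
```

```text
155 [(np.int64(99), np.int64(143), np.int64(170)), (np.int64(98), np.int64(141), np.int64(166)), (np.int64(98), np.int64(129), np.int64(147)), (np.int64(103), np.int64(120), np.int64(130)), (np.int64(114), np.int64(124), np.int64(130))] [(np.int64(111), np.int64(120), np.int64(127)), (np.int64(98), np.int64(110), np.int64(119)), (np.int64(90), np.int64(121), np.int64(139)), (np.int64(90), np.int64(131), np.int64(154)), (np.int64(91), np.int64(132), np.int64(156))]
165 [(np.int64(98), np.int64(142), np.int64(168)), (np.int64(98), np.int64(139), np.int64(164)), (np.int64(99), np.int64(127), np.int64(144)), (np.int64(107), np.int64(120), np.int64(129)), (np.int64(118), np.int64(128), np.int64(134))] [(np.int64(113), np.int64(123), np.int64(128)), (np.int64(100), np.int64(111), np.int64(118)), (np.int64(91), np.int64(115), np.int64(131)), (np.int64(92), np.int64(131), np.int64(154)), (np.int64(96), np.int64(139), np.int64(164))]
175 [(np.int64(97), np.int64(140), np.int64(166)), (np.int64(98), np.int64(138), np.int64(161)), (np.int64(101), np.int64(126), np.int64(142)), (np.int64(110), n
[... 334 characters left out ...]
nt64(138), np.int64(163)), (np.int64(98), np.int64(135), np.int64(159)), (np.int64(103), np.int64(127), np.int64(141)), (np.int64(112), np.int64(124), np.int64(132)), (np.int64(122), np.int64(133), np.int64(140))] [(np.int64(114), np.int64(124), np.int64(130)), (np.int64(103), np.int64(112), np.int64(119)), (np.int64(93), np.int64(113), np.int64(126)), (np.int64(96), np.int64(134), np.int64(157)), (np.int64(98), np.int64(140), np.int64(165))]
(638, -221) [234.3 142. ] [271.7 214.1]
(640.5, -221) [237.2 142. ] [274.7 214.1]
(640.5, -218) [237.1 140. ] [274.9 212.7]
(640.5, -224) [237.4 144. ] [274.4 215.4]
[[253.1194899  231.88955993]
 [312.72133962 231.75653568]
 [193.48718373 231.7975971 ]]
```

View pics/w1c.png

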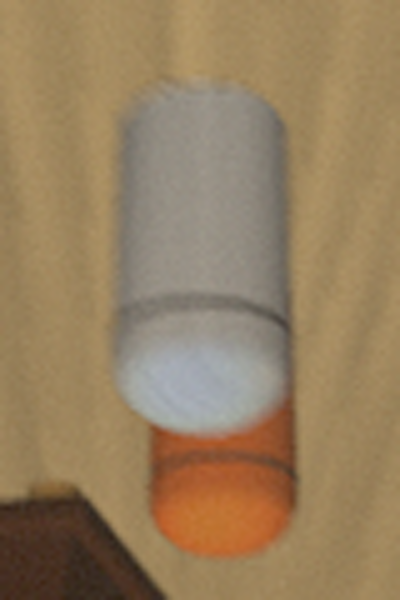

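The wrist picture shows the bob at columns 238–272, with its base at row 146 and its crown at row 217. That puts it at about (639.7, -226). An orange look-alike stands behind it at (259,228).

```bash
python3 -c "
from h import *
plan(*tgt(45,[639.7,-226,33],reach=231),mm=20)
plan(*tgt(45,[639.7,-226,33],reach=171),mm=24)"
```

```text
rot [ 0.03 -0.03  0.21] shift [0.0607 0.001  0.0036] rows 4.0
0.0 -0.0 0.1 0.0152 0.0003 0.0009
0.0 -0.0 0.1 0.0303 0.0005 0.0018
0.0 -0.0 0.2 0.0455 0.0008 0.0027
0.0 -0.0 0.2 0.0607 0.001 0.0036
rot [ 0.03 -0.03  0.21] shift [0.1207 0.0012 0.0036] rows 6.0
0.0 -0.0 0.0 0.0201 0.0002 0.0006
0.0 -0.0 0.1 0.0402 0.0004 0.0012
0.0 -0.0 0.1 0.0603 0.0006 0.0018
0.0 -0.0 0.1 0.0804 0.0008 0.0024
0.0 -0.0 0.2 0.1006 0.001 0.003
```

```bash
python3 -m handwheel '0 0 0 0.015 0 0.001 0.07; 0 0 0 0.03 0.001 0.002 0.07; 0 0 0 0.045 0.001 0.003 0.07; 0 0 0 0.06 0.0012 0.0036 0.07; 0 0 0 0.06 0.0012 0.0036 0.07'
python3 - <<'E'
from h import *
im,c=shot('wrist','w2.png'); R0,t0=pose(); print(t0)
for xy in ((639.7,-226),(639.7,-221),(641,-226)):
    u=proj(c,cyl(*xy)); print(xy,u.min(0).round(1),u.max(0).round(1))
for d in models.regions_of('wrist','bob'):
    ys,xs=np.nonzero(d['mask']); print(d['confidence'],xs.mean(),ys.mean(),xs.min(),xs.max(),ys.min(),ys.max())
crop(im,180,100,340,260,5,'w2c.png')
plan(*tgt(45,[639.7,-226,33],reach=171),mm=15)
E
```

```text
time: 3.33
tool_pos: [637.2, -59.9, 195.9]
tcp_rot: [-0.653, -0.269, -0.274, 0.653]
contact_force: [-0.2, 0.8, -0.6]
width: 70.3
[637.62630896 -59.08924569 197.05140998]
(639.7, -226) [234.6 158.5] [280.9 247.4]
(639.7, -221) [234.2 154.7] [281.5 245.3]
(641, -226) [236.5 158.6] [282.8 247.4]
0.77 256.3207596940121 203.22922711685572 233 279 157 248
0.77 262.3411488862837 257.42555685814773 243 279 238 271
0.61 140.16489556614144 220.3543422499084 116 164 183 260
rot [ 0.25 -0.12  0.02] shift [0.0642 0.0015 0.0018] rows 5.0
0.0 -0.0 0.0 0.0128 0.0003 0.0004
0.1 -0.0 0.0 0.0257 0.0006 0.0007
0.1 -0.1 0.0 0.0385 0.0009 0.0011
0.2 -0.1 0.0 0.0513 0.0012 0.0014
0.2 -0.1 0.0 0.0642 0.0015 0.0018
```

View pics/w2c.png

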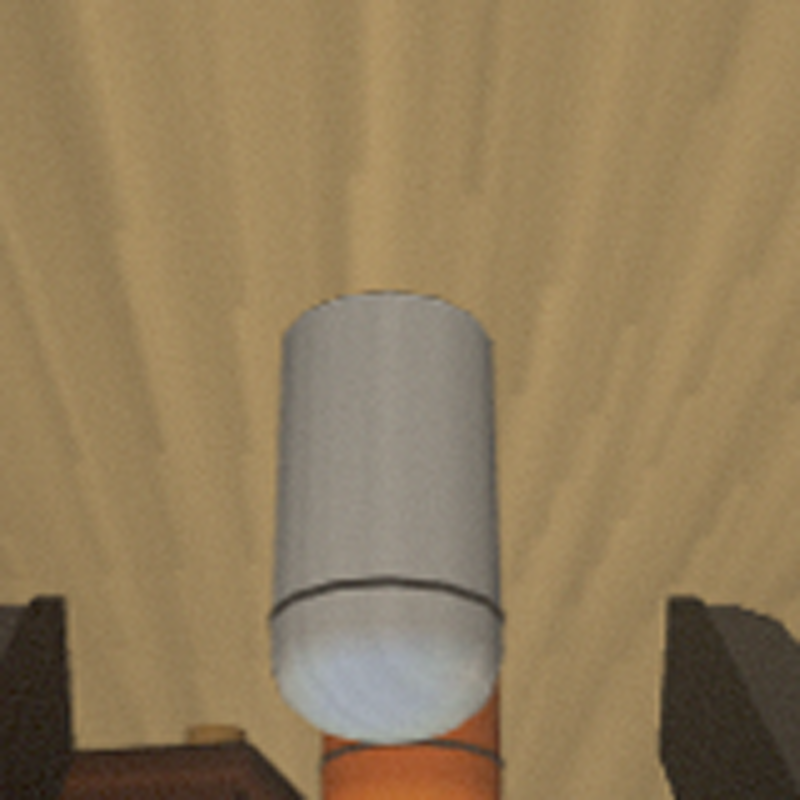

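```bash
python3 -m handwheel '0 0 0 0.013 0.0024 0.001 0.07; 0 0 0 0.026 0.0024 0.0015 0.07; 0 0 0 0.039 0.0024 0.0018 0.07; 0 0 0 0.052 0.0024 0.0018 0.07; 0 0 0 0.062 0.0024 0.0018 0.07'
python3 -m handwheel '0 0 0 0 0 0 0.05; 0 0 0 0 0 0 0.04;0 0 0 0 0 0 0.038'
python3 - <<'E'
from h import *
im,c=shot('wrist','w3.png'); R0,t0=pose(); print(t0,t0+171*R0[:,0],ctrl.state()['contact_force'],ctrl.state()['width'])
E
```

```text
time: 3.85
tool_pos: [640.7, -104.5, 154.5]
tcp_rot: [0.653, 0.27, 0.273, -0.653]
contact_force: [-0.4, -0.5, -0.1]
width: 70.0
time: 4.1
tool_pos: [641.4, -103.3, 156.3]
tcp_rot: [0.654, 0.27, 0.272, -0.652]
contact_force: [0.1, 0.3, 0.3]
width: 52.0
[ 641.52442016 -103.06016561  156.67991629] [ 641.85057044 -223.7906331    35.58058581] [-0.09631752 -0.11677481  0.04266401] 48.15051793371856
```

View pics/w3.png

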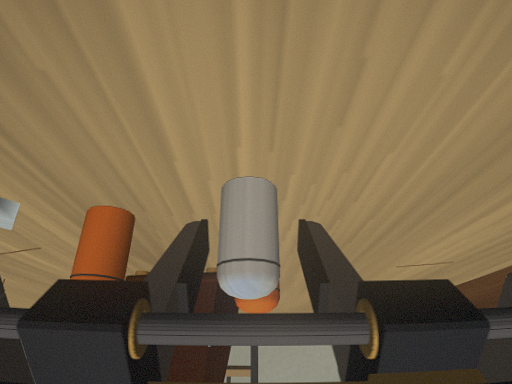

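Run:
```python
from h import *
c=cam('wrist')
for xy in ((639.7,-226),(639,-226),(639,-223),(639,-229)):
    u=proj(c,cyl(*xy)); print(xy,u.min(0).round(1),u.max(0).round(1))
Rm,t=pose();print(t,proj(c,[t+Rm@np.array([k,0,0]) for k in (171,190)]), ctrl.state()['joint_velocities'])
im=cv2.imread('pics/w3.png'); crop(im[:,:,::-1],190,160,310,310,5,'w3c.png')
```

```text
(639.7, -226) [217.9 176.1] [280.  295.9]
(639, -226) [216.5 176.1] [278.7 295.9]
(639, -223) [215.9 173.3] [279.1 295. ]
(639, -229) [217.1 178.8] [278.2 296.8]
[ 641.52442016 -103.06016561  156.67991629] [[253.20243265 247.51651688]
 [253.13167618 231.88713343]] [ 0.00577279 -0.00646389 -0.00171239 -0.00144991 -0.00010592 -0.00013775]
```

View pics/w3c.png

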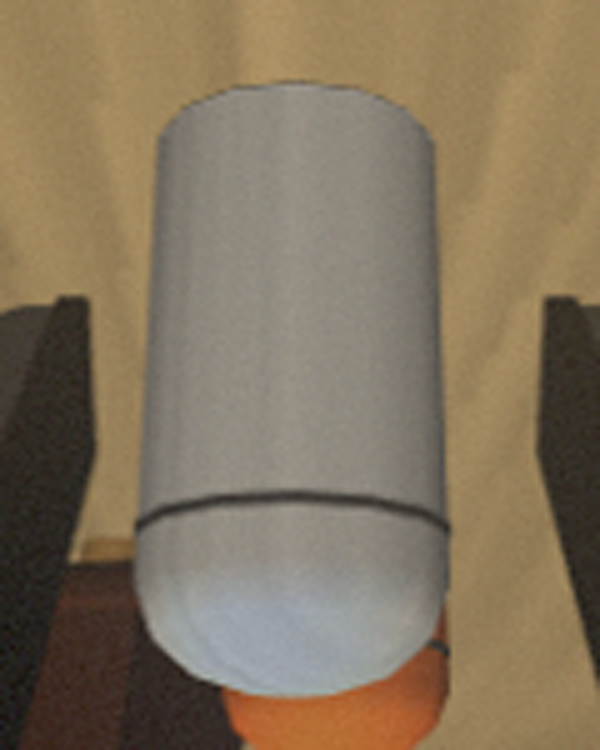

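```bash
python3 -m handwheel '0 0 0 0.001 -0.0023 0 0.044; 0 0 0 0.002 -0.0023 0 0.040; 0 0 0 0.002 -0.0023 0 0.038; 0 0 0 0.002 -0.0023 0 0.038; 0 0 0 0.002 -0.0023 0 0.038' 20
python3 - <<'E'
from h import *
im,c=shot('wrist','w4.png'); R0,t0=pose(); print(t0,t0+171*R0[:,0],ctrl.state()['contact_force'],ctrl.state()['width'])
crop(im,190,160,310,310,4,'w4c.png')
E
```

```text
time: 4.57
tool_pos: [639.0, -104.6, 154.9]
tcp_rot: [0.654, 0.27, 0.272, -0.652]
contact_force: [0.1, 0.3, 0.2]
width: 38.2
[ 638.95915481 -104.6344648   154.876069  ] [ 639.16383238 -225.34062871   33.75224764] [-0.3657669   0.66382473  0.35549449] 37.86727829802043
```

View pics/w4c.png

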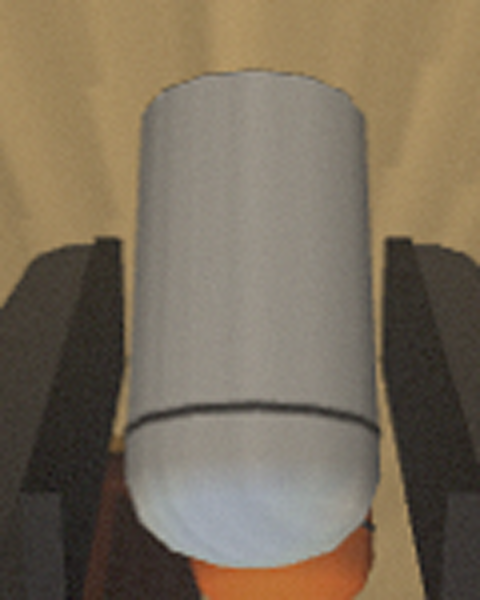

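The bob is centred between the fingers, with gaps of about 3 mm each side, so I'm closing.

```bash
python3 -m handwheel '0 0 0 0 0 0 0.034; 0 0 0 0 0 0 0.031; 0 0 0 0 0 0 0.028; 0 0 0 0 0 0 0.026; 0 0 0 0 0 0 0.025' 25
python3 - <<'E'
from h import *
im,c=shot('wrist','w5.png'); R0,t0=pose(); s=ctrl.state(); print(t0+171*R0[:,0],s['contact_force'],s['ft_torque'],s['width'])
crop(im,190,160,310,310,4,'w5c.png')
E
```

```text
time: 5.03
tool_pos: [639.0, -104.7, 154.8]
tcp_rot: [0.654, 0.27, 0.272, -0.652]
contact_force: [-0.4, 0.9, 0.3]
width: 31.1
[ 639.16379545 -225.37226908   33.69820109] [-0.07610727 -0.41361592  1.03541966] [ 0.30077433  0.01181935 -0.00267337] 30.950849416034867
```

View pics/w5c.png

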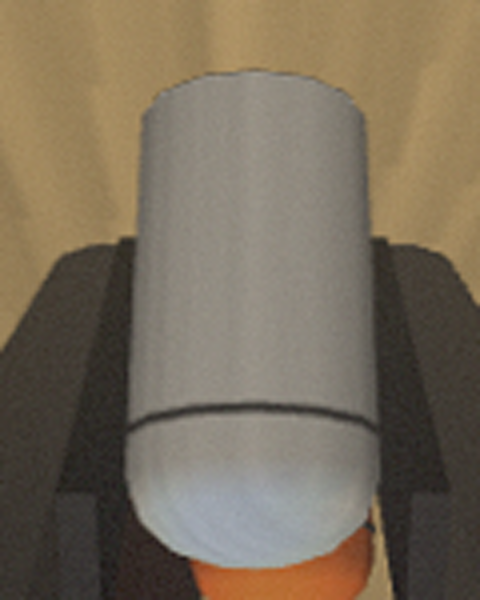

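Grip is at 31 mm and the bob is still upright. Now I'll lift straight up.

```bash
python3 -m handwheel '0 0 0 -0.004 0 0.004 0.025; 0 0 0 -0.016 0 0.016 0.025; 0 0 0 -0.032 0 0.032 0.025; 0 0 0 -0.050 0 0.050 0.025; 0 0 0 -0.066 0 0.066 0.025'
python3 - <<'E'
from h import *
im,c=shot('wrist','w6.png'); R0,t0=pose(); s=ctrl.state(); print(t0+171*R0[:,0],s['contact_force'],s['ft_torque'],s['width'])
crop(im,190,160,310,310,4,'w6c.png')
plan(*tgt(-45,[546,-25,125],yaw=-2.6),mm=30,dg=6.5)
E
```

```text
time: 5.5
tool_pos: [638.7, -104.7, 248.8]
tcp_rot: [0.654, 0.27, 0.273, -0.652]
contact_force: [-0.2, -0.9, -2.0]
width: 31.2
[ 641.67176749 -226.17666986  133.87747452] [ 3.96287297 -0.93634249  0.86149269] [ 0.4544558  -0.15245833  0.2073896 ] 30.85759229939352
rot [ 3.12 90.02 -0.31] shift [ 0.0343 -0.1003  0.0226] rows 14.0
0.2 6.4 -0.0 0.0025 -0.0072 0.0016
0.4 12.9 -0.0 0.0049 -0.0143 0.0032
0.7 19.3 -0.1 0.0074 -0.0215 0.0048
0.9 25.7 -0.1 0.0098 -0.0287 0.0065
1.1 32.1 -0.1 0.0123 -0.0358 0.0081
```

View pics/w6c.png

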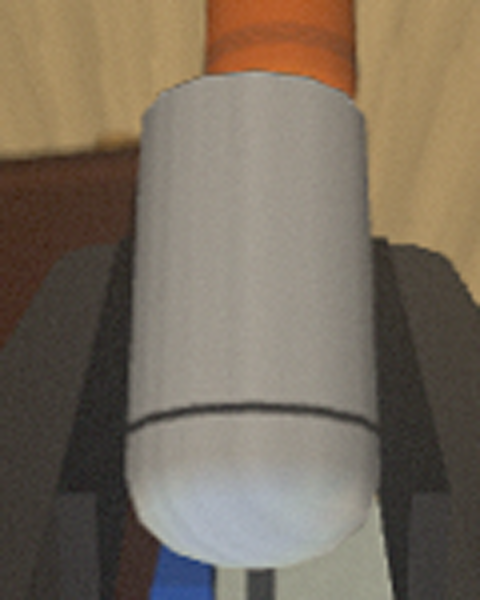

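Run:
```python
from h import *
plan(*tgt(-45,[540,-45,150],yaw=-2.6),mm=30,dg=6.5)
```

```text
rot [ 3.12 90.02 -0.31] shift [ 0.0308 -0.1063  0.0544] rows 14.0
0.2 6.4 -0.0 0.0022 -0.0076 0.0039
0.4 12.9 -0.0 0.0044 -0.0152 0.0078
0.7 19.3 -0.1 0.0066 -0.0228 0.0117
0.9 25.7 -0.1 0.0088 -0.0304 0.0155
1.1 32.1 -0.1 0.011 -0.0379 0.0194
```

```bash
python3 -m handwheel '0.1 3 0 0.000 -0.004 0.002 0.025; 0.3 9 0 0.001 -0.011 0.006 0.025; 0.5 15.5 0 0.002 -0.02 0.01 0.025; 0.8 22 0 0.004 -0.028 0.015 0.025; 1.0 28.5 0 0.007 -0.036 0.019 0.025'
python3 - <<'E'
from h import *
R0,t0=pose(); s=ctrl.state(); print(t0+171*R0[:,0],s['contact_force'],s['width'],s['joint_positions'].round(2))
plan(*tgt(-45,[540,-45,150],yaw=-2.6),mm=30,dg=6.5)
E
```

```text
time: 5.97
tool_pos: [602.5, -123.1, 256.1]
tcp_rot: [-0.563, -0.43, -0.421, 0.567]
contact_force: [-0.1, -0.2, -2.6]
width: 31.3
[ 603.10961844 -170.42603435   91.77172793] [-0.10634923 -0.15051565 -2.6470933 ] 31.329967410078957 [-0.34  0.4   1.62 -0.31  1.04 -0.18]
rot [ 2.09 61.05  0.12] shift [-0.0027 -0.0674  0.046 ] rows 10.0
0.2 6.1 0.0 -0.0003 -0.0067 0.0046
0.4 12.2 0.0 -0.0005 -0.0135 0.0092
0.6 18.3 0.0 -0.0008 -0.0202 0.0138
0.8 24.4 0.0 -0.0011 -0.027 0.0184
1.0 30.5 0.1 -0.0013 -0.0337 0.023
```

```bash
python3 -m handwheel '0.2 6.1 0 -0.002 -0.0067 0.0046 0.025; 0.4 12.2 0 -0.005 -0.0135 0.009 0.025; 0.6 18.3 0 -0.007 -0.02 0.014 0.025; 0.8 24.4 0 -0.009 -0.027 0.0184 0.025; 1 30.5 0.1 -0.01 -0.0337 0.023 0.025'
python3 - <<'E'
from h import *
R0,t0=pose(); s=ctrl.state(); print(t0+171*R0[:,0],s['contact_force'],s['width'],s['joint_positions'].round(2))
plan(*tgt(-45,[540,-45,150],yaw=-2.6),mm=30,dg=6.5)
E
```

```text
time: 6.38
tool_pos: [568.5, -142.3, 272.1]
tcp_rot: [0.43, 0.569, 0.549, -0.437]
contact_force: [-0.3, -0.8, -3.1]
width: 31.0
[571.17221173 -99.87496483 106.51854602] [-0.32496938 -0.76742415 -3.1267661 ] 31.02759048266843 [-0.5   0.34  1.66  0.24  1.26 -0.56]
rot [ 1.08 30.6   0.04] shift [-0.0052 -0.0333  0.0239] rows 5.0
0.2 6.1 0.0 -0.001 -0.0067 0.0048
0.4 12.2 0.0 -0.0021 -0.0133 0.0096
0.6 18.4 0.0 -0.0031 -0.02 0.0143
0.9 24.5 0.0 -0.0041 -0.0267 0.0191
1.1 30.6 0.0 -0.0052 -0.0333 0.0239
```

```bash
python3 -m handwheel '0.2 6.1 0 -0.001 -0.0067 0.0048 0.025; 0.4 12.2 0 -0.002 -0.0133 0.0096 0.025; 0.6 18.4 0 -0.003 -0.02 0.0143 0.025; 0.9 24.5 0 -0.004 -0.0267 0.019 0.025; 1.1 30.6 0 -0.005 -0.0333 0.024 0.025'
python3 - <<'E'
from h import *
im,c=shot('wrist','w7.png')
R0,t0=pose(); s=ctrl.state(); print(t0,t0+171*R0[:,0],s['contact_force'],s['width'],s['joint_positions'].round(2))
f=np.array([np.sin(np.radians(2.6)),np.cos(np.radians(2.6)),0]); n=np.array([f[1],-f[0],0]); o=np.array([548,143.3,0])
pts=[]
for x,y,z in ((-145,-40,10),(-145,40,10),(-124,-14.5,44),(-124,14.5,44),(-60,28,74),(-60,-28,74),(-48,28,74),(145,40,10)): pts.append(o+x*f+y*n+np.array([0,0,z]))
u=proj(c,pts); print(u.round(1))
v=im.copy()
for q in u: cv2.circle(v,tuple(int(k) for k in q.round()),2,(255,0,0),1)
cv2.imwrite('pics/w7m.png',cv2.resize(v[:,:,::-1],None,fx=1.5,fy=1.5))
E
```

```text
time: 6.8
tool_pos: [534.5, -166.1, 270.5]
tcp_rot: [0.264, 0.668, 0.638, -0.278]
contact_force: [0.3, 0.2, -1.9]
width: 30.8
[ 533.41745387 -167.12784172  269.47798777] [538.66642851 -45.70455815 149.18736273] [-0.85789209 -1.40607303 -3.48449386] 31.141637677822803 [-0.66  0.39  1.69  0.62  1.59 -0.77]
[[212.5 245.8]
 [293.1 245.8]
 [237.1 213. ]
 [268.4 213. ]
 [282.7 137.3]
 [222.9 137.3]
 [282.1 127.1]
 [280.9  48. ]]
```

View pics/w7m.png

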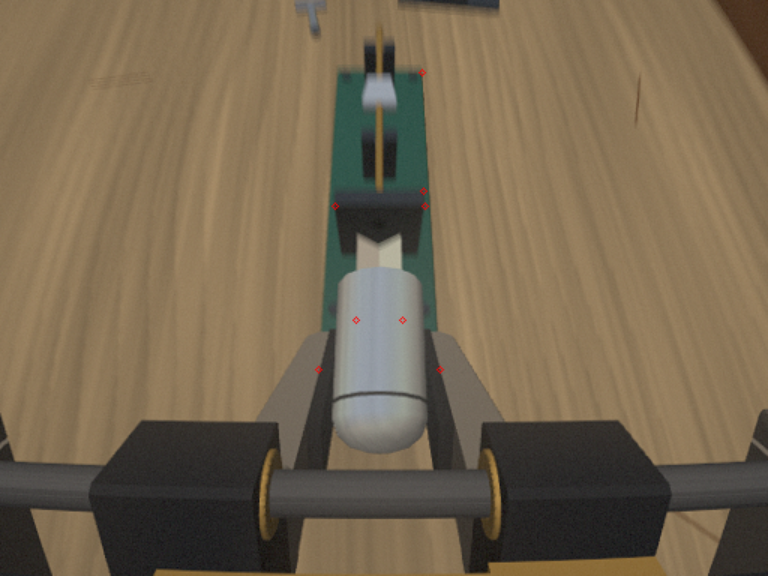

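Run:
```python
from h import *
im=cv2.imread('pics/w7.png')[:,:,::-1]
crop(im,205,35,305,115,7,'w7a.png'); crop(im,205,110,305,190,7,'w7b.png')
```

```text
(no output)
```

View pics/w7a.png

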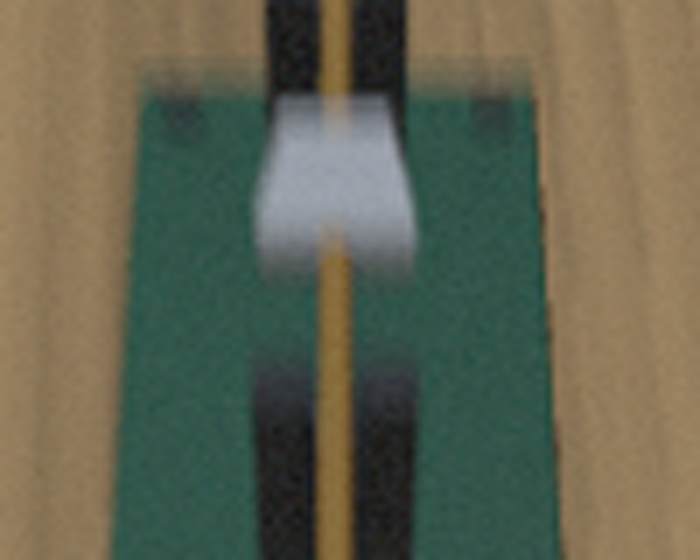

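View pics/w7b.png

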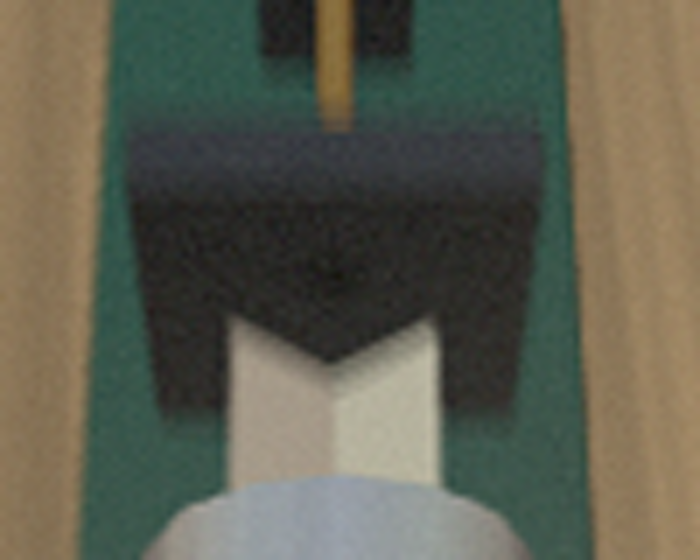

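Run:
```python
from h import *
im,c=shot('wrist','w8.png')
R0,t0=pose(); s=ctrl.state(); g=t0+171*R0[:,0]; print(g,s['contact_force'],s['time'])
print(R.from_matrix(R0.T@tgt(-45,[0,0,0],yaw=-2.6)[0]).as_rotvec(degrees=True).round(2))
f=np.array([np.sin(np.radians(2.6)),np.cos(np.radians(2.6)),0]); o=np.array([548,143.3,0])
print('fx',(g-o)@f,'lat',(g-o)@np.array([f[1],-f[0],0]))
print(R0.T@(f*(-106-(g-o)@f)+np.array([0,0,75-g[2]])))
crop(im,205,100,305,180,7,'w8b.png')
```

```text
[539.31307689 -46.55452456 147.95521153] [-0.18976689 -1.27180274 -3.07606233] 6.9
[-0.26  0.22  0.06]
fx -190.0531473636806 lat -0.06561198207871963
[ 1.10990560e+02  8.51561803e-02 -8.27543041e+00]
```

View pics/w8b.png

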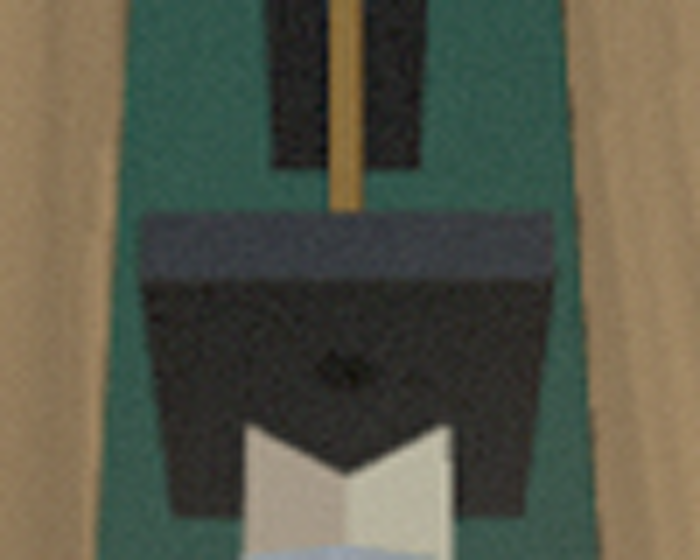

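Run:
```python
from h import *
from scipy.optimize import least_squares
c=cam('wrist')
obs=np.array([[225.1,139.7],[284.1,139.7],[224.9,130.4],[284.1,130.4],[254.3,167.3],[240.1,160.9],[269.6,160.9]])
loc=[(-60,28,74),(-60,-28,74),(-48,28,74),(-48,-28,74),(-64,0,30),(-64,14.5,44),(-64,-14.5,44)]
loc=[(x,-y,z) for x,y,z in loc]
def P(p):
    a=np.radians(p[2]); f=np.array([np.sin(a),np.cos(a),0]); n=np.array([f[1],-f[0],0])
    return [np.array([p[0],p[1],0])+x*f+y*n+np.array([0,0,z]) for x,y,z in loc]
r=least_squares(lambda p:(proj(c,P(p))-obs).ravel(),[548,143.3,2.6]); print(r.x,r.fun.reshape(-1,2).round(1))
a=np.radians(r.x[2]); f=np.array([np.sin(a),np.cos(a),0]); n=np.array([f[1],-f[0],0])
R0,t0=pose(); g=t0+171*R0[:,0]; o=np.array([r.x[0],r.x[1],0]); print((g-o)@f,(g-o)@n)
```

```text
[549.13515083 137.37787039   2.73125205] [[-0.7  0.4]
 [ 0.8  0.3]
 [ 0.  -0.7]
 [ 0.2 -0.8]
 [ 0.3  0.7]
 [ 0.   0. ]
 [-0.5 -0. ]]
-184.1914881375297 -1.046300622620852
```

```bash
python3 -m handwheel '0 0 0 0.015 0.0005 -0.001 0.025; 0 0 0 0.040 0.001 -0.002 0.025; 0 0 0 0.066 0.001 -0.003 0.025; 0 0 0 0.092 0.001 -0.005 0.025; 0 0 0 0.108 0.001 -0.0057 0.025'
python3 -m handwheel '0 0 0 0 0 0 0.025; 0 0 0 0 0 0 0.025'
python3 - <<'E'
from h import *
im,c=shot('wrist','w9.png')
cv2.imwrite('pics/w9m.png',cv2.resize(im[:,:,::-1],None,fx=1.5,fy=1.5))
R0,t0=pose(); g=t0+171*R0[:,0]; print(g,ctrl.state()['contact_force'])
im,c=shot('scene','s9.png'); crop(im,220,120,340,220,6,'s9c.png')
E
```

```text
time: 7.32
tool_pos: [539.1, -83.5, 196.3]
tcp_rot: [0.266, 0.666, 0.638, -0.28]
contact_force: [-1.4, 0.4, -3.4]
width: 31.1
time: 7.48
tool_pos: [539.7, -85.1, 198.0]
tcp_rot: [0.266, 0.666, 0.638, -0.279]
contact_force: [0.7, 0.2, -2.2]
width: 30.7
[545.61230916  33.86954934  77.09691447] [ 0.38962415  0.42414106 -2.50914516]
```

View pics/w9m.png

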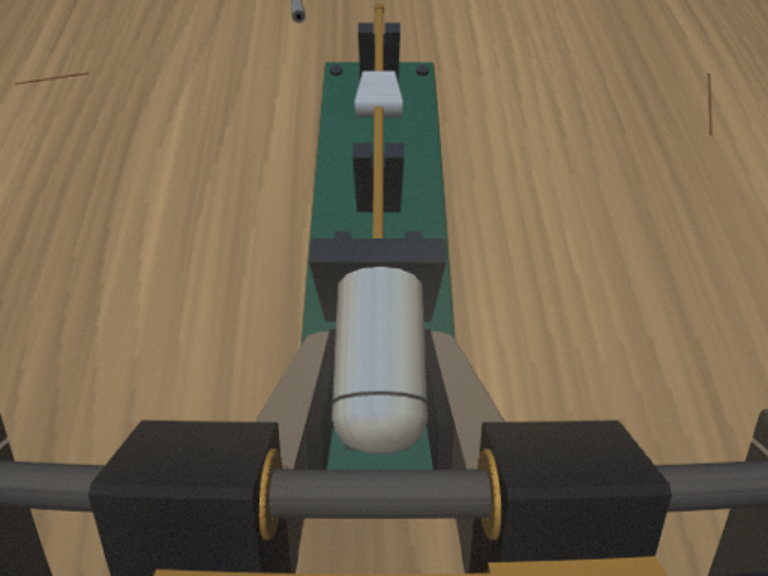

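View pics/s9c.png

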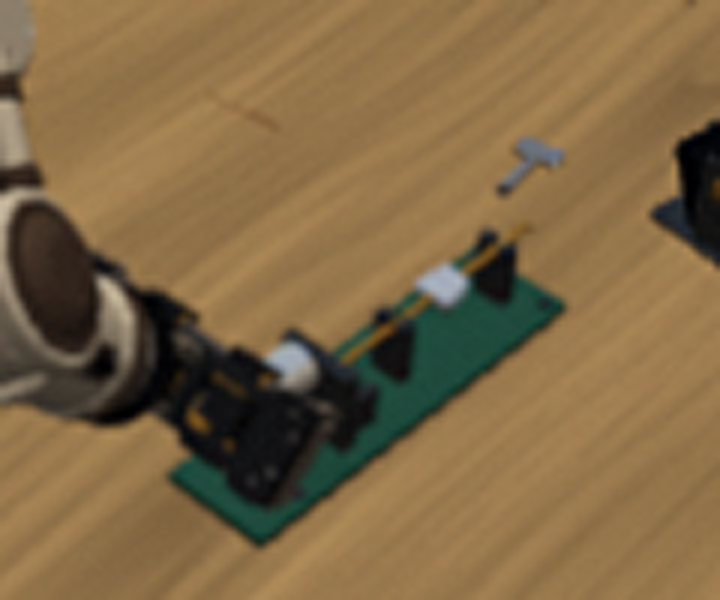

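Run:
```python
from h import *
im=cv2.imread('pics/w9.png')[:,:,::-1]; crop(im,195,145,310,235,6,'w9c.png')
```

```text
(no output)
```

View pics/w9c.png

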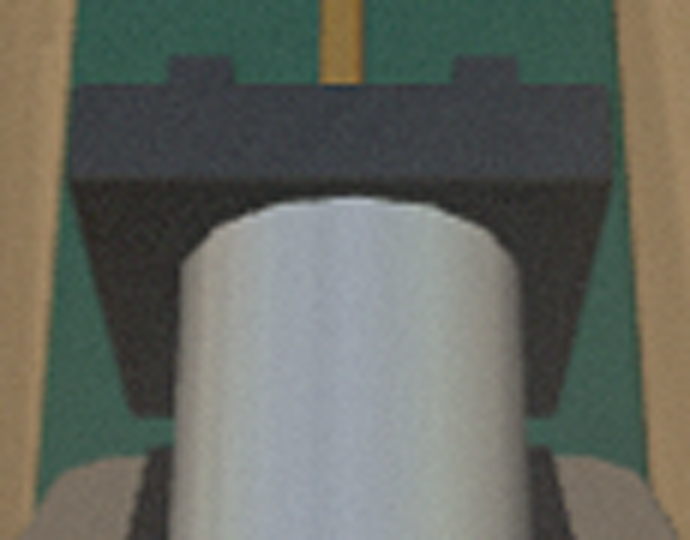

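```bash
cat > fit.py <<'E'
from h import *
from scipy.optimize import least_squares
def fit(c,obs,loc,p0=(549,141,2.6)):
    loc=np.array(loc,float); obs=np.array(obs)
    def P(p):
        a=np.radians(p[2]); f=np.array([np.sin(a),np.cos(a),0]); n=np.array([f[1],-f[0],0])
        return [np.array([p[0],p[1],p[3]])+x*f+y*n+np.array([0,0,z]) for x,y,z in loc]
    r=least_squares(lambda p:(proj(c,P(p))-obs).ravel(),list(p0)+[0]); print(r.x.round(2),r.fun.reshape(-1,2).round(1).tolist())
    a=np.radians(r.x[2]); f=np.array([np.sin(a),np.cos(a),0]); n=np.array([f[1],-f[0],0])
    R0,t0=pose(); g=t0+171*R0[:,0]-np.array([r.x[0],r.x[1],r.x[3]]); print('grasp in fixture',g@f,g@n,g[2])
E
python3 - <<'E'
from fit import *
fit(cam('wrist'),[(206.3,175),(297,175),(207.5,159.5),(296.3,159.5),(217.5,214.2),(287.5,214.2),(217,42.3),(290,42.3)],[(-60,-28,74),(-60,28,74),(-48,-28,74),(-48,28,74),(-60,-28,10),(-60,28,10),(145,-40,10),(145,40,10)])
E
```

```text
[550.46 140.74   2.88  -0.88] [[0.4, 0.2], [0.2, 0.7], [0.6, -0.8], [-0.2, -0.3], [-0.6, 0.0], [-0.4, 0.5], [0.3, -0.4], [-0.7, 0.0]]
grasp in fixture -107.5617427437134 1.0444363322145487 78.4899590102852
```

```bash
python3 -m handwheel '0 0 0 0.003 -0.0009 0.003 0.025; 0 0 0 0.007 -0.0009 0.007 0.025; 0 0 0 0.011 -0.0009 0.011 0.025; 0 0 0 0.014 -0.0009 0.014 0.025; 0 0 0 0.0155 -0.0009 0.0155 0.025'
python3 -m handwheel '0 0 0 0 0 0 0.025; 0 0 0 0 0 0 0.025'
python3 - <<'E'
from h import *
im,c=shot('wrist','w10.png')
crop(im,195,145,310,235,6,'w10c.png')
R0,t0=pose(); g=t0+171*R0[:,0]; print(g,ctrl.state()['contact_force'])
E
```

```text
time: 8.0
tool_pos: [538.6, -86.0, 175.6]
tcp_rot: [0.265, 0.667, 0.638, -0.279]
contact_force: [-0.3, 0.3, -2.0]
width: 30.7
time: 8.17
tool_pos: [538.8, -86.0, 176.3]
tcp_rot: [0.266, 0.667, 0.638, -0.278]
contact_force: [0.1, -0.2, -1.4]
width: 30.9
[544.38844219  34.22517612  55.05778485] [ 0.03028625  0.1321516  -2.41712276]
```

View pics/w10c.png

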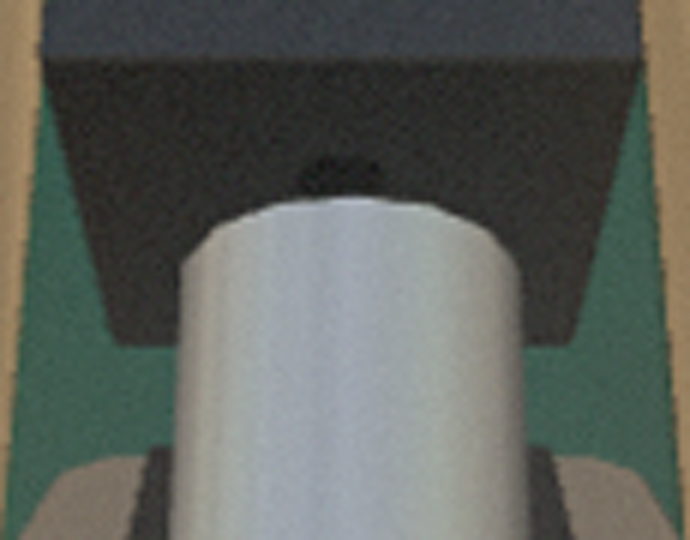

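```bash
python3 -m handwheel '0 0 0 0 -0.0007 0 0.025; 0 0 0 0.0007 -0.0008 0.0007 0.025; 0 0 0 0.0014 -0.0008 0.0014 0.025; 0 0 0 0.0014 -0.0008 0.0014 0.025'
python3 -m handwheel '0 0 0 0.0004 0 0.0004 0.025; 0 0 0 0.0008 0 0.0008 0.025; 0 0 0 0.0008 0 0.0008 0.025'
python3 - <<'E'
from h import *
s=ctrl.state();R0,t0=pose(); g=t0+171*R0[:,0]; print(g,s['contact_force'],s['ft_torque'])
E
```

```text
time: 8.55
tool_pos: [538.0, -85.8, 174.4]
tcp_rot: [0.266, 0.667, 0.638, -0.278]
contact_force: [0.2, -0.7, -2.9]
width: 31.2
time: 8.8
tool_pos: [538.0, -85.9, 173.3]
tcp_rot: [0.266, 0.667, 0.638, -0.278]
contact_force: [0.8, -0.3, -4.0]
width: 31.0
[543.40067578  34.33181045  51.7871257 ] [ 0.76216363 -0.27709051 -3.9615499 ] [-0.68692095  0.09992171  0.04858571]
```

```bash
python3 -m handwheel '0 0 0 0.0004 0 0.0004 0.025; 0 0 0 0.0007 0 0.0007 0.025; 0 0 0 0.0007 0 0.0007 0.025'
python3 - <<'E'
from h import *
s=ctrl.state();R0,t0=pose(); g=t0+171*R0[:,0]; print(g,s['contact_force'],s['ft_torque'])
im,c=shot('wrist','w11.png')
crop(im,195,125,310,235,6,'w11c.png')
E
```

```text
time: 9.05
tool_pos: [538.0, -85.9, 172.4]
tcp_rot: [0.266, 0.667, 0.638, -0.278]
contact_force: [0.1, -0.3, -2.7]
width: 30.6
[543.42428004  34.31887286  50.83992603] [ 0.08420736 -0.27457082 -2.71579948] [-0.73273925  0.07027561  0.03419752]
```

View pics/w11c.png

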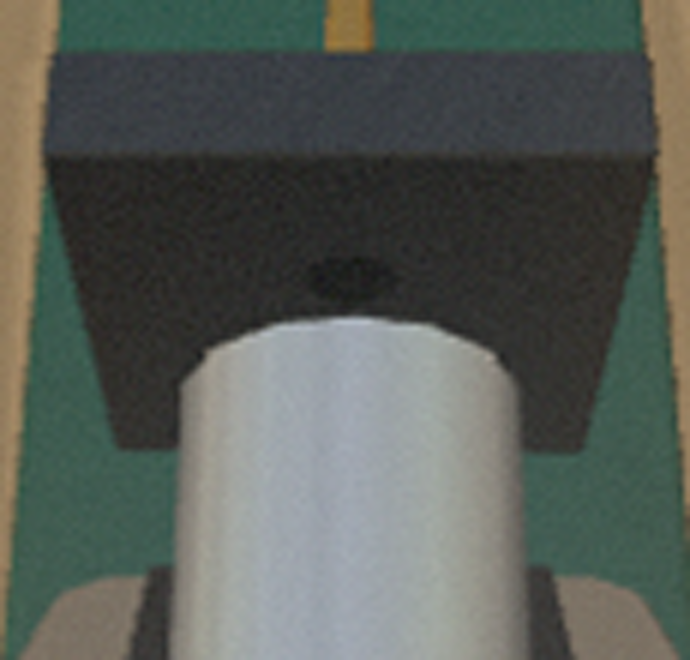

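Run:
```python
from fit import *
fit(cam('wrist'),[(202.5,150.8),(304.5,150.8),(203.8,133.7),(303,133.7),(215,200),(292,200)],[(-60,-28,74),(-60,28,74),(-48,-28,74),(-48,28,74),(-60,-28,10),(-60,28,10)])
```

```text
[548.33 142.64   2.5   -1.62] [[0.0, 0.3], [0.0, 0.3], [0.3, -0.3], [-0.1, -0.3], [-0.2, 0.1], [-0.1, 0.0]]
grasp in fixture -108.42826654788865 -0.1675614260496421 52.48063854937936
```

```bash
python3 -m handwheel '0 0 0 0.0004 0 0.0004 0.025; 0 0 0 0.0004 0 0.0004 0.025; 0 0 0 0.0004 0 0.0004 0.025'
python3 -m handwheel '0 0 0 0.0004 0 0.0004 0.025; 0 0 0 0.0004 0 0.0004 0.025; 0 0 0 0.0004 0 0.0004 0.025'
python3 -m handwheel '0 0 0 0.0004 0 0.0004 0.025; 0 0 0 0.0004 0 0.0004 0.025; 0 0 0 0.0004 0 0.0004 0.025'
```

```text
time: 9.35
tool_pos: [538.0, -85.9, 171.8]
tcp_rot: [0.266, 0.667, 0.638, -0.278]
contact_force: [-0.0, -0.9, -1.9]
width: 31.2
time: 9.6
tool_pos: [538.0, -85.9, 171.3]
tcp_rot: [0.266, 0.667, 0.638, -0.278]
contact_force: [-0.1, 0.2, -2.2]
width: 30.9
time: 9.85
tool_pos: [538.0, -85.9, 170.7]
tcp_rot: [0.266, 0.667, 0.638, -0.278]
contact_force: [-0.0, -0.2, -2.4]
width: 30.9
```

```bash
python3 -m handwheel '0 0 0 0.0004 0 0.0004 0.025; 0 0 0 0.0004 0 0.0004 0.025; 0 0 0 0.0004 0 0.0004 0.025'
python3 -m handwheel '0 0 0 0.0004 0 0.0004 0.025; 0 0 0 0.0004 0 0.0004 0.025; 0 0 0 0.0004 0 0.0004 0.025'
python3 -m handwheel '0 0 0 0.0004 0 0.0004 0.025; 0 0 0 0.0004 0 0.0004 0.025; 0 0 0 0.0004 0 0.0004 0.025'
```

```text
time: 10.1
tool_pos: [538.0, -85.9, 170.1]
tcp_rot: [0.266, 0.667, 0.638, -0.278]
contact_force: [0.4, -0.6, -2.4]
width: 31.3
time: 10.35
tool_pos: [538.1, -85.9, 169.6]
tcp_rot: [0.266, 0.667, 0.638, -0.278]
contact_force: [1.6, -0.8, -3.5]
width: 31.1
time: 10.6
tool_pos: [538.0, -85.9, 169.0]
tcp_rot: [0.266, 0.667, 0.638, -0.278]
contact_force: [-0.8, 0.4, -1.5]
width: 31.6
```

Run:
```python
from h import *
s=ctrl.state();R0,t0=pose(); g=t0+171*R0[:,0]; print(g,s['contact_force'],s['ft_torque'])
im,c=shot('wrist','w12.png')
crop(im,195,125,310,235,6,'w12c.png')
cv2.imwrite('pics/w12m.png',cv2.resize(im[:,:,::-1],None,fx=1.5,fy=1.5))
im,c=shot('scene','s12.png'); crop(im,220,120,340,220,6,'s12c.png')
```

```text
[543.4215338   34.29071449  47.4656977 ] [-0.82510457  0.35606752 -1.46555745] [-0.69756628  0.04371207  0.0361044 ]
```

View pics/w12c.png

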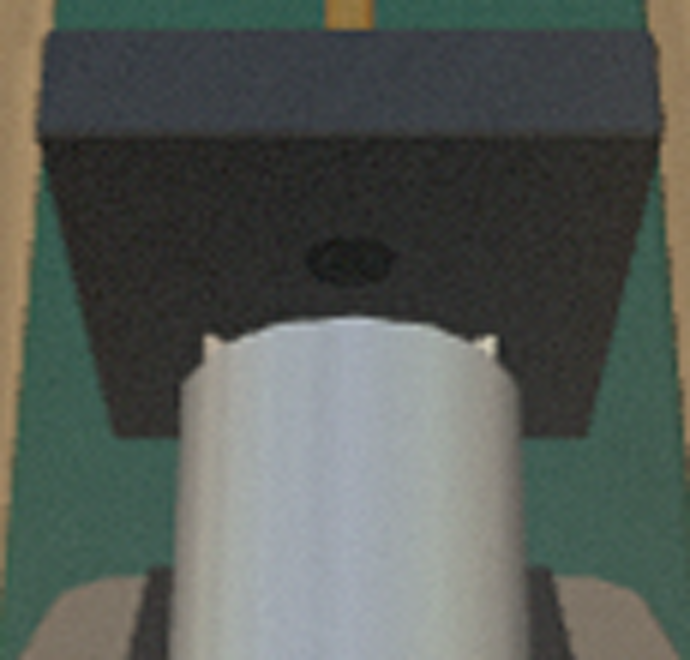

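View pics/w12m.png

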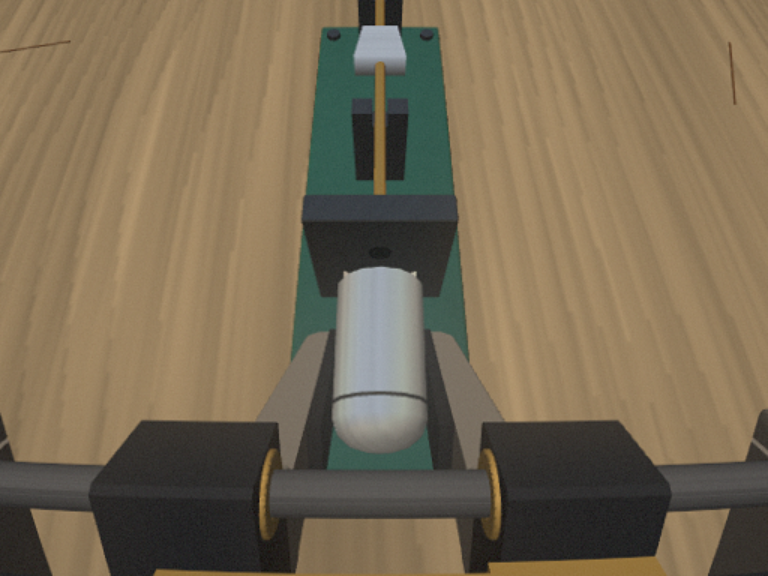

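View pics/s12c.png

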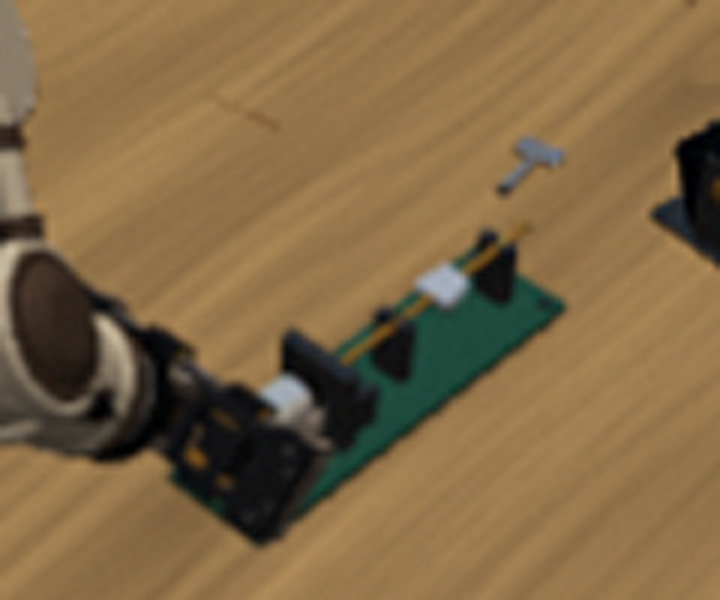

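Run:
```python
from fit import *
c=cam('wrist')
fit(c,[(201.3,147.5),(305.3,147.5),(202.8,130),(304.2,130),(214.2,197.8),(293,197.8),(229.4,180.8),(277.6,180.8)],[(-60,-28,74),(-60,28,74),(-48,-28,74),(-48,28,74),(-60,-28,10),(-60,28,10),(-64,-14.5,44),(-64,14.5,44)])
```

```text
[548.38 142.11   2.51  -0.87] [[0.1, 0.1], [0.4, 0.1], [0.3, -0.3], [-0.2, -0.4], [-0.1, 0.5], [-0.5, 0.5], [0.4, -0.1], [-0.5, -0.2]]
grasp in fixture -107.94478850179765 -0.15453380739551073 48.410409214941616
```

Run:
```python
from h import *
from scipy.optimize import least_squares
c=cam('wrist'); Rm,t=pose()
f=Rm[:,0]*np.sqrt(.5)-Rm[:,2]*np.sqrt(.5); up=-Rm[:,0]*np.sqrt(.5)-Rm[:,2]*np.sqrt(.5); n=Rm[:,1]; g=t+171*Rm[:,0]
print(f,up)
L=cyl(0,0)
def U(p):
    # p: flat end along f, height offset, pitch
    a=np.radians(p[2]); ff=np.cos(a)*f+np.sin(a)*up; uu=np.cos(a)*up-np.sin(a)*f
    P=g+p[0]*f+p[1]*up+L[:,2:]*(-ff)+L[:,0:1]*n+L[:,1:2]*uu
    return proj(c,P)
def feat(p):
    u=U(p); top=u[:,1].min(); bot=u[:,1].max(); w=u[:40,0].max()-u[:40,0].min(); w2=u[:,0].max()-u[:,0].min()
    return np.array([top,bot,w,w2])
obs=np.array([178.0,301.0,57.3,62.7])
for off in ((33.7,0,0),(33.7,4,0),(33.7,0,4)): print(off,feat(off).round(1))
r=least_squares(lambda p:feat(p)-obs,[33.7,0,0]); print(r.x,r.fun)
```

```text
[ 0.04531168  0.99896058 -0.00496119] [4.41041953e-04 4.94628535e-03 9.99987670e-01]
(33.7, 0, 0) [179.5 299.4  54.6  62.1]
(33.7, 4, 0) [175.8 298.3  55.7  63.5]
(33.7, 0, 4) [181.3 300.3  54.6  61. ]
[32.26016275  8.95982375  9.03399496] [-0.00823621  0.00812603 -0.0016999  -0.01458542]
```

```bash
python3 -m handwheel '0 0 0 0.0004 0 0.0004 0.025; 0 0 0 0.0004 0 0.0004 0.025; 0 0 0 0.0004 0 0.0004 0.025'
python3 -m handwheel '0 0 0 0.0004 0 0.0004 0.025; 0 0 0 0.0004 0 0.0004 0.025; 0 0 0 0.0004 0 0.0004 0.025'
python3 -m handwheel '0 0 0 0.0004 0 0.0004 0.025; 0 0 0 0.0004 0 0.0004 0.025; 0 0 0 0.0004 0 0.0004 0.025'
python3 - <<'E'
from h import *
s=ctrl.state(); print(s['contact_force'],s['ft_torque'])
E
```

```text
time: 10.95
tool_pos: [538.0, -85.9, 168.7]
tcp_rot: [0.266, 0.667, 0.638, -0.278]
contact_force: [-1.7, 0.3, 0.5]
width: 31.0
time: 11.2
tool_pos: [538.1, -86.0, 168.5]
tcp_rot: [0.266, 0.667, 0.638, -0.278]
contact_force: [-4.1, -1.4, 6.1]
width: 30.9
time: 11.45
tool_pos: [538.1, -86.0, 168.4]
tcp_rot: [0.265, 0.667, 0.638, -0.278]
contact_force: [-5.6, -1.3, 8.3]
width: 30.8
[-5.61596057 -1.32634665  8.33276763] [0.31955121 0.59806905 0.55487556]
```

```bash
python3 -m handwheel '0 0 0 -0.0003 -0.0003 -0.0003 0.025; 0 0 0 -0.0004 -0.0005 -0.0004 0.025; 0 0 0 -0.0004 -0.0005 -0.0004 0.025'
python3 - <<'E'
from h import *
s=ctrl.state(); print(s['contact_force'],s['ft_torque'])
E
```

```text
time: 11.7
tool_pos: [537.9, -85.9, 168.6]
tcp_rot: [0.266, 0.667, 0.638, -0.278]
contact_force: [-1.1, -0.0, 5.7]
width: 30.9
[-1.05360657 -0.04435326  5.66281634] [0.18618214 0.27178031 0.20156744]
```

```bash
python3 -m handwheel '0 0 0 -0.0002 -0.0001 -0.0002 0.025; 0 0 0 -0.0002 -0.0001 -0.0002 0.025; 0 0 0 -0.0002 -0.0001 -0.0002 0.025' 8
python3 -m handwheel '0 0 0 0 0 0 0.032; 0 0 0 0 0 0 0.034; 0 0 0 0 0 0 0.037; 0 0 0 0 0 0 0.040; 0 0 0 0 0 0 0.044'
python3 - <<'E'
from h import *
s=ctrl.state(); print(s['contact_force'],s['ft_torque'])
im,c=shot('wrist','w13.png')
cv2.imwrite('pics/w13m.png',cv2.resize(im[:,:,::-1],None,fx=1.5,fy=1.5))
E
```

```text
time: 11.95
tool_pos: [537.8, -85.9, 168.6]
tcp_rot: [0.266, 0.668, 0.637, -0.278]
contact_force: [-0.7, -0.3, 5.5]
width: 31.4
time: 12.37
tool_pos: [537.3, -85.9, 167.9]
tcp_rot: [0.266, 0.667, 0.638, -0.279]
contact_force: [0.7, -0.3, -0.6]
width: 43.0
[ 0.70863357 -0.34868556 -0.64119667] [-0.37508494  0.09228059 -0.01616552]
```

View pics/w13m.png

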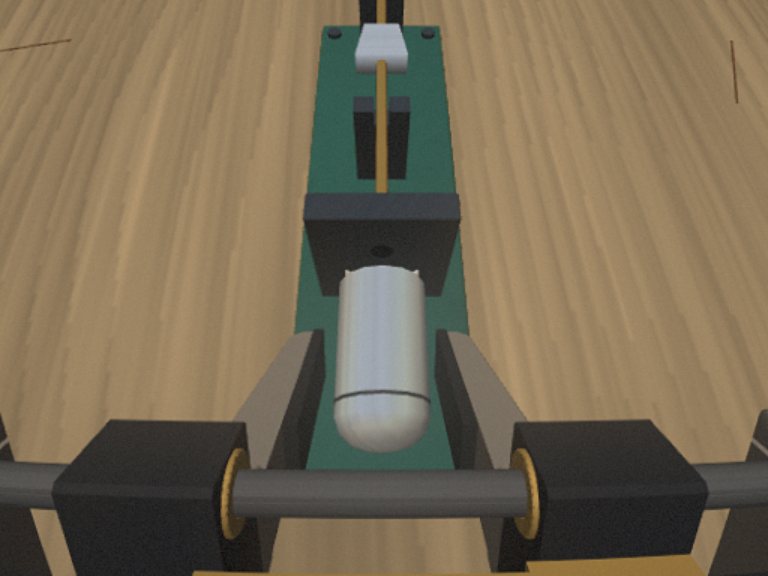

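The bob now lies in the V with the fingers released: it's centred at column 381 (1.5x picture), its flat end faces the stop, and the gap is about 14 mm. I'll open wider and back off.

```bash
python3 -m handwheel '0 0 0 0 0 0 0.05; 0 0 0 -0.002 0 0 0.058; 0 0 0 -0.02 0 0 0.06; 0 0 0 -0.05 0 0 0.06; 0 0 0 -0.085 0 0 0.06'
python3 - <<'E'
from h import *
s=ctrl.state(); print(s['contact_force'])
im,c=shot('wrist','w14.png')
f=np.array([np.sin(np.radians(2.55)),np.cos(np.radians(2.55)),0]); o=np.array([548.3,142.1,0])
p=o-180*f+np.array([0,0,60])
plan(*tgt(0,p,yaw=-2.55,reach=190),mm=25,dg=6.5)
E
```

```text
time: 12.83
tool_pos: [534.0, -145.1, 228.1]
tcp_rot: [0.264, 0.666, 0.639, -0.279]
contact_force: [-0.5, 0.5, 0.6]
width: 60.3
[-0.49104094  0.46217175  0.63593948]
rot [-2.000e-02 -4.444e+01 -4.100e-01] shift [ 0.0679 -0.0012 -0.0917] rows 7.0
-0.0 -6.3 -0.1 0.0097 -0.0002 -0.0131
-0.0 -12.7 -0.1 0.0194 -0.0003 -0.0262
-0.0 -19.0 -0.2 0.0291 -0.0005 -0.0393
-0.0 -25.4 -0.2 0.0388 -0.0007 -0.0524
-0.0 -31.7 -0.3 0.0485 -0.0008 -0.0655
```

View pics/w14.png

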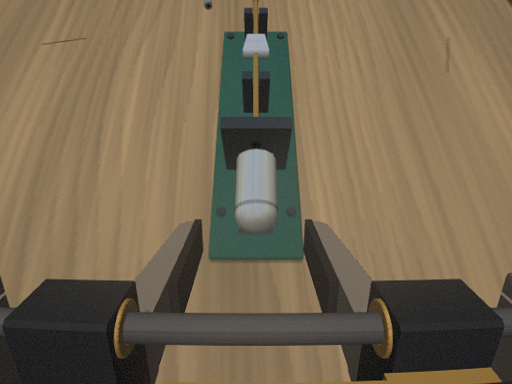

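```bash
python3 -m handwheel '0 -6.3 0 0.006 0 -0.014 0.04; 0 -12.7 0 0.015 0 -0.027 0.02; 0 -19 -0.2 0.026 0 -0.04 0.0; 0 -25.4 -0.2 0.037 0 -0.053 0.0; 0 -31.7 -0.3 0.047 0 -0.066 0.0' 20
python3 - <<'E'
from h import *
f=np.array([np.sin(np.radians(2.55)),np.cos(np.radians(2.55)),0]); o=np.array([548.3,142.1,0])
p=o-180*f+np.array([0,0,40])
plan(*tgt(0,p,yaw=-2.55,reach=190),mm=25,dg=6.5)
E
```

```text
time: 13.3
tool_pos: [538.4, -65.2, 242.1]
tcp_rot: [0.431, 0.563, 0.541, -0.452]
contact_force: [-0.7, 0.3, -0.6]
width: 28.6
rot [  0.04 -12.72   0.18] shift [ 0.0178  0.0007 -0.0242] rows 2.0
0.0 -6.4 0.1 0.0089 0.0004 -0.0121
0.0 -12.7 0.2 0.0178 0.0007 -0.0242
```

```bash
python3 -m handwheel '0 -6.4 0 0.009 0 -0.012 0; 0 -12.7 0.2 0.018 0.0007 -0.024 0; 0 -12.7 0.2 0.018 0.0007 -0.024 0; 0 -12.7 0.2 0.018 0.0007 -0.024 0'
python3 - <<'E'
from h import *
f=np.array([np.sin(np.radians(2.55)),np.cos(np.radians(2.55)),0]); o=np.array([548.3,142.1,0])
p=o-180*f+np.array([0,0,8])
plan(*tgt(0,p,yaw=-2.55,reach=190),mm=25,dg=6.5); s=ctrl.state(); print(s['width'],s['contact_force'])
im,c=shot('wrist','w15.png')
E
```

```text
time: 13.63
tool_pos: [540.0, -37.4, 229.3]
tcp_rot: [0.487, 0.512, 0.492, -0.509]
contact_force: [-0.1, 0.1, -0.3]
width: 2.0
rot [ 0.21 -0.48  0.14] shift [0.0313 0.0004 0.0005] rows 2.0
0.1 -0.2 0.1 0.0156 0.0002 0.0003
0.2 -0.5 0.1 0.0313 0.0004 0.0005
2.01993969948292 [-0.08749734  0.12707198 -0.29524898]
```

View pics/w15.png

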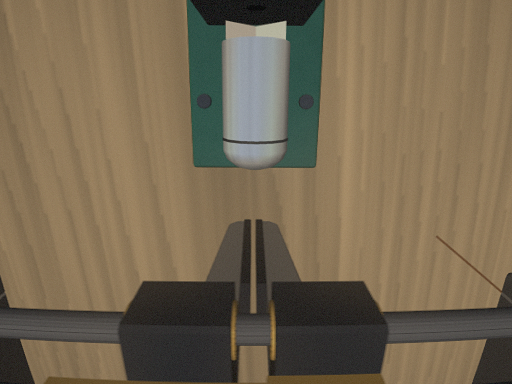

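```bash
python3 -m handwheel '0 -0.2 0 0.008 0.0002 0 0; 0 -0.4 0.1 0.018 0.0005 0 0; 0 -0.4 0.1 0.027 0.0008 0 0; 0 -0.4 0.1 0.031 0.0008 0 0; 0 -0.4 0.1 0.031 0.0008 0 0'
python3 -m handwheel '0 0 0 0.001 0 0 0; 0 0 0 0.002 0 0 0; 0 0 0 0.002 0 0 0'
python3 -m handwheel '0 0 0 0.001 0 0 0; 0 0 0 0.0015 0 0 0; 0 0 0 0.0015 0 0 0'
```

```text
time: 14.1
tool_pos: [540.1, -38.5, 196.5]
tcp_rot: [-0.488, -0.51, -0.49, 0.512]
contact_force: [-0.3, -0.6, 0.3]
width: 0.3
time: 14.35
tool_pos: [541.1, -38.3, 196.7]
tcp_rot: [-0.49, -0.511, -0.488, 0.511]
contact_force: [-0.2, 0.8, 0.1]
width: 0.4
time: 14.6
tool_pos: [541.0, -38.2, 195.0]
tcp_rot: [-0.49, -0.51, -0.489, 0.511]
contact_force: [0.9, 1.0, -0.3]
width: 0.4
```

```bash
for i in 1; do :; done
python3 -m handwheel '0 0 0 0.0008 0 0 0; 0 0 0 0.0015 0 0 0; 0 0 0 0.0015 0 0 0'
python3 -m handwheel '0 0 0 0.0005 0 0 0; 0 0 0 0.001 0 0 0; 0 0 0 0.001 0 0 0'
python3 -m handwheel '0 0 0 0.0005 0 0 0; 0 0 0 0.0008 0 0 0; 0 0 0 0.0008 0 0 0'
```

```text
time: 14.85
tool_pos: [540.9, -38.2, 193.4]
tcp_rot: [-0.489, -0.51, -0.489, 0.511]
contact_force: [-0.7, 0.4, 0.4]
width: 0.4
time: 15.1
tool_pos: [540.9, -38.2, 192.4]
tcp_rot: [-0.489, -0.51, -0.489, 0.511]
contact_force: [-0.0, -1.0, 0.6]
width: 0.6
time: 15.35
tool_pos: [540.9, -38.2, 191.6]
tcp_rot: [-0.49, -0.51, -0.489, 0.511]
contact_force: [0.1, 0.4, 0.2]
width: 0.5
```

```bash
python3 -m handwheel '0 0 0 0.0004 0 0 0; 0 0 0 0.0007 0 0 0; 0 0 0 0.0007 0 0 0'
python3 -m handwheel '0 0 0 0.0004 0 0 0; 0 0 0 0.0007 0 0 0; 0 0 0 0.0007 0 0 0'
python3 -m handwheel '0 0 0 0.0004 0 0 0; 0 0 0 0.0007 0 0 0; 0 0 0 0.0007 0 0 0'
```

```text
time: 15.6
tool_pos: [540.9, -38.2, 190.9]
tcp_rot: [-0.49, -0.51, -0.489, 0.511]
contact_force: [-0.1, -0.2, 0.3]
width: 0.4
time: 15.85
tool_pos: [541.0, -38.2, 190.5]
tcp_rot: [-0.49, -0.51, -0.489, 0.511]
contact_force: [-0.4, 0.1, 2.7]
width: 0.4
time: 16.1
tool_pos: [541.1, -38.2, 190.5]
tcp_rot: [-0.489, -0.51, -0.489, 0.511]
contact_force: [-3.1, 0.9, 8.9]
width: 0.6
```

Bench contact came at TCP z = 190.5, so the fingertip height is known to within half a millimetre. I'll raise the tip to about 46.5 mm and check the alignment.

```bash
python3 -m handwheel '0 0 0 -0.005 0 0 0; 0 0 0 -0.018 0 0 0; 0 0 0 -0.035 0 0 0; 0 0 0 -0.0475 0 0 0;0 0 0 -0.0475 0 0 0' 30
python3 -m handwheel '0 0 0 0 0 0 0; 0 0 0 0 0 0 0'
python3 - <<'E'
from h import *
s=ctrl.state(); print(s['contact_force'],s['tool_pos'])
im,c=shot('wrist','w16.png')
crop(im,170,0,340,240,3,'w16c.png')
E
```

```text
time: 16.52
tool_pos: [542.3, -38.5, 240.1]
tcp_rot: [0.491, 0.511, 0.487, -0.51]
contact_force: [-0.2, 0.4, -0.2]
width: 0.5
time: 16.68
tool_pos: [540.6, -38.1, 236.4]
tcp_rot: [-0.489, -0.51, -0.489, 0.511]
contact_force: [-0.5, -0.0, -0.3]
width: 0.1
[-0.52722534 -0.02988854 -0.29273173] [540.63052605 -38.11944198 236.42390263]
```

View pics/w16c.png

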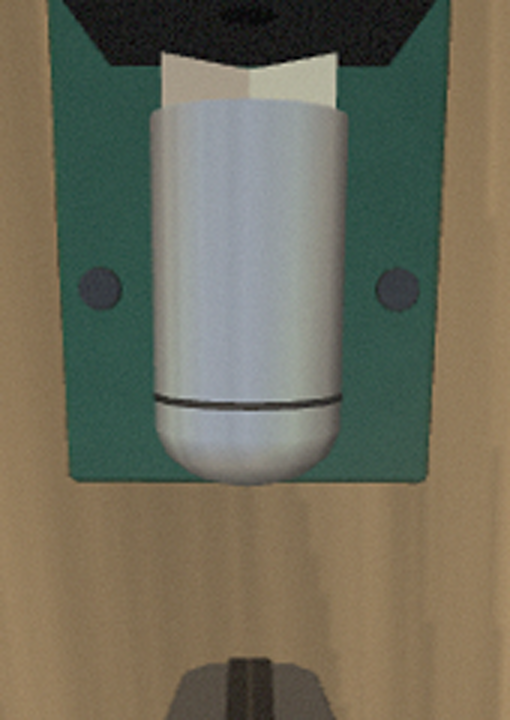

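```bash
python3 -m handwheel '0 0 0 0 0 -0.003 0; 0 0 0 0 0 -0.009 0; 0 0 0 0 0 -0.016 0; 0 0 0 0 0 -0.021 0;0 0 0 0 0 -0.024 0'
python3 -m handwheel '0 0 0 0 0 -0.001 0; 0 0 0 0 0 -0.002 0; 0 0 0 0 0 -0.002 0'
python3 - <<'E'
from h import *
s=ctrl.state(); print(s['contact_force'],s['tool_pos'])
im,c=shot('wrist','w17.png')
crop(im,170,0,340,240,3,'w17c.png')
E
```

```text
time: 17.15
tool_pos: [541.9, -13.1, 236.8]
tcp_rot: [-0.49, -0.51, -0.489, 0.511]
contact_force: [0.9, 0.2, -0.0]
width: 0.4
time: 17.4
tool_pos: [542.1, -12.0, 237.1]
tcp_rot: [-0.49, -0.51, -0.489, 0.511]
contact_force: [-0.9, -0.1, -0.6]
width: 0.3
[-0.89022631 -0.09683047 -0.62254083] [542.10318619 -12.00312546 237.0667109 ]
```

View pics/w17c.png

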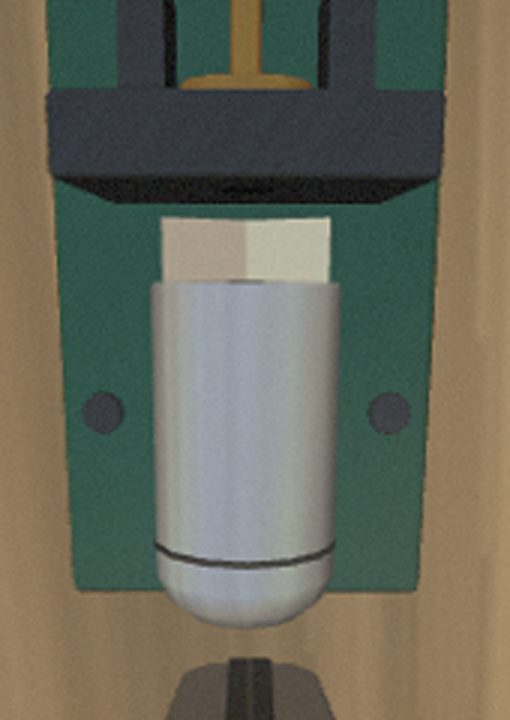

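```bash
python3 -m handwheel '0 0 0 0 -0.0003 -0.001 0; 0 0 0 0 -0.0005 -0.002 0; 0 0 0 0 -0.0005 -0.003 0; 0 0 0 0 -0.0005 -0.004 0;0 0 0 0 -0.0005 -0.005 0'
python3 -m handwheel '0 0 0 0 0 -0.001 0; 0 0 0 0 0 -0.002 0; 0 0 0 0 0 -0.003 0; 0 0 0 0 0 -0.004 0;0 0 0 0 0 -0.005 0'
python3 - <<'E'
from h import *
s=ctrl.state(); print(s['contact_force'],s['tool_pos'])
im,c=shot('wrist','w18.png')
crop(im,170,0,340,240,3,'w18c.png')
E
```

```text
time: 17.87
tool_pos: [541.8, -7.1, 237.1]
tcp_rot: [-0.49, -0.51, -0.489, 0.511]
contact_force: [1.2, -0.4, 0.5]
width: 0.5
time: 18.28
tool_pos: [542.0, -2.1, 237.1]
tcp_rot: [-0.49, -0.51, -0.489, 0.511]
contact_force: [0.1, 0.1, 0.3]
width: 0.4
[0.071784   0.12505127 0.27974493] [542.03049868  -2.07219534 237.05719059]
```

View pics/w18c.png

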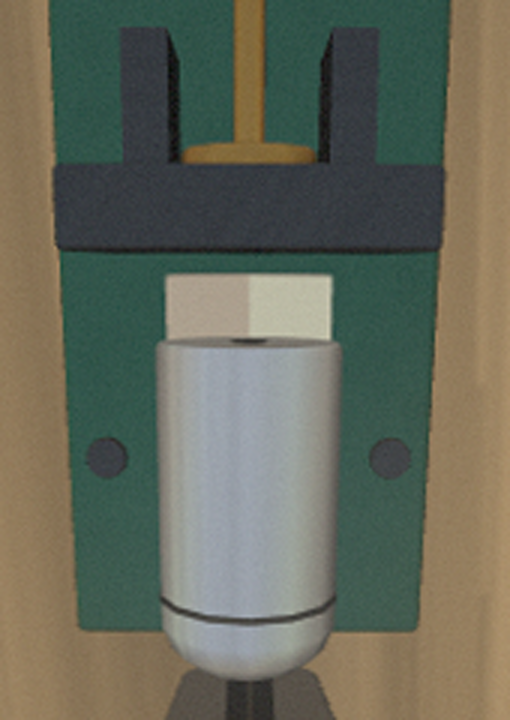

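```bash
python3 -m handwheel '0 0 0 0 0 -0.001 0; 0 0 0 0 0 -0.002 0; 0 0 0 0 0 -0.003 0; 0 0 0 0 0 -0.004 0;0 0 0 0 0 -0.005 0'
python3 -m handwheel '0 0 0 0 0 -0.001 0; 0 0 0 0 0 -0.002 0; 0 0 0 0 0 -0.003 0; 0 0 0 0 0 -0.004 0;0 0 0 0 0 -0.005 0'
python3 - <<'E'
from h import *
s=ctrl.state(); print(s['contact_force'],s['tool_pos'])
im,c=shot('wrist','w19.png')
crop(im,170,0,340,240,3,'w19c.png')
E
```

```text
time: 18.75
tool_pos: [542.2, 2.8, 237.1]
tcp_rot: [-0.49, -0.51, -0.489, 0.511]
contact_force: [-0.0, -1.6, -0.2]
width: 0.4
time: 19.17
tool_pos: [542.5, 7.9, 237.1]
tcp_rot: [-0.49, -0.51, -0.489, 0.511]
contact_force: [-0.1, -1.5, 0.2]
width: 0.4
[-0.12177444 -1.50186365  0.18923585] [542.46835123   7.92425958 237.05987119]
```

View pics/w19c.png

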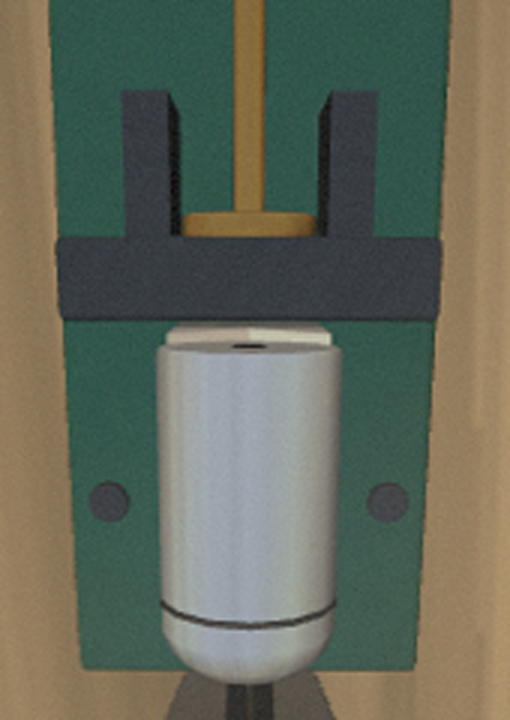

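```bash
python3 -m handwheel '0 0 0 0 0 -0.001 0; 0 0 0 0 0 -0.002 0; 0 0 0 0 0 -0.003 0; 0 0 0 0 0 -0.003 0'
python3 -m handwheel '0 0 0 0 0 -0.0006 0; 0 0 0 0 0 -0.0012 0; 0 0 0 0 0 -0.0012 0'
python3 - <<'E'
from h import *
s=ctrl.state(); print(s['contact_force'],s['tool_pos'])
im,c=shot('wrist','w20.png')
crop(im,170,0,340,240,3,'w20c.png')
E
```

```text
time: 19.55
tool_pos: [542.6, 11.0, 237.0]
tcp_rot: [-0.49, -0.51, -0.489, 0.511]
contact_force: [-0.9, -0.5, -0.7]
width: 0.3
time: 19.8
tool_pos: [542.6, 12.1, 237.1]
tcp_rot: [-0.49, -0.51, -0.489, 0.511]
contact_force: [1.0, -1.4, 0.8]
width: 0.6
[ 0.95262292 -1.43880534  0.76806129] [542.6367707   12.10105016 237.05609503]
```

View pics/w20c.png

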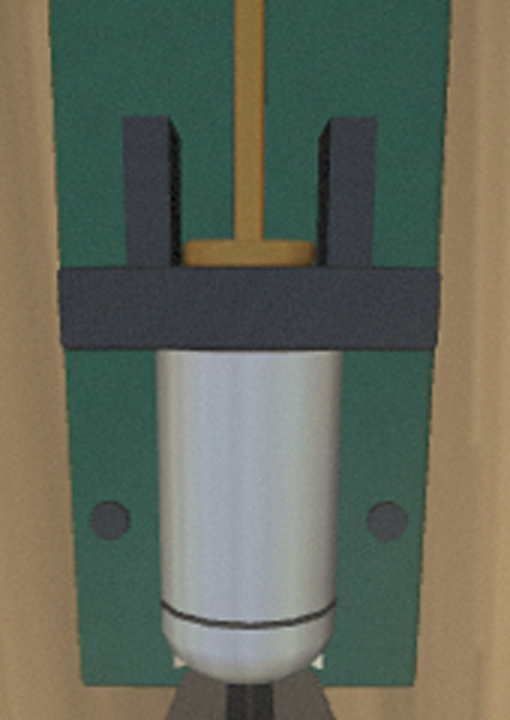

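```bash
python3 -m handwheel '0 0 0 0 0 -0.0006 0; 0 0 0 0 0 -0.001 0; 0 0 0 0 0 -0.001 0'
python3 -m handwheel '0 0 0 0 0 -0.0004 0; 0 0 0 0 0 -0.0008 0; 0 0 0 0 0 -0.0008 0'
python3 -m handwheel '0 0 0 0 0 -0.0004 0; 0 0 0 0 0 -0.0008 0; 0 0 0 0 0 -0.0008 0'
```

```text
time: 20.1
tool_pos: [542.7, 13.1, 237.0]
tcp_rot: [-0.49, -0.51, -0.489, 0.511]
contact_force: [-0.5, -1.8, -0.3]
width: 0.2
time: 20.35
tool_pos: [542.7, 13.6, 237.0]
tcp_rot: [-0.49, -0.51, -0.488, 0.511]
contact_force: [0.2, -3.5, -1.2]
width: 0.5
time: 20.6
tool_pos: [542.8, 13.9, 237.1]
tcp_rot: [-0.49, -0.51, -0.488, 0.511]
contact_force: [-1.0, -6.4, 0.2]
width: 0.4
```

```bash
python3 -m handwheel '0 0 0 0 0 -0.0003 0; 0 0 0 0 0 -0.0005 0; 0 0 0 0 0 -0.0005 0; 0 0 0 0 0 -0.0005 0'
python3 - <<'E'
from h import *
s=ctrl.state(); print(s['contact_force'],s['ft_torque'])
im,c=shot('wrist','w21.png'); crop(im,170,40,340,240,3,'w21c.png')
E
```

```text
time: 20.93
tool_pos: [542.8, 14.1, 237.1]
tcp_rot: [-0.49, -0.51, -0.488, 0.512]
contact_force: [-1.3, -8.1, 0.2]
width: 0.3
[-1.26292579 -8.10414355  0.21315102] [-1.51238448  0.24603293 -0.00927641]
```

View pics/w21c.png

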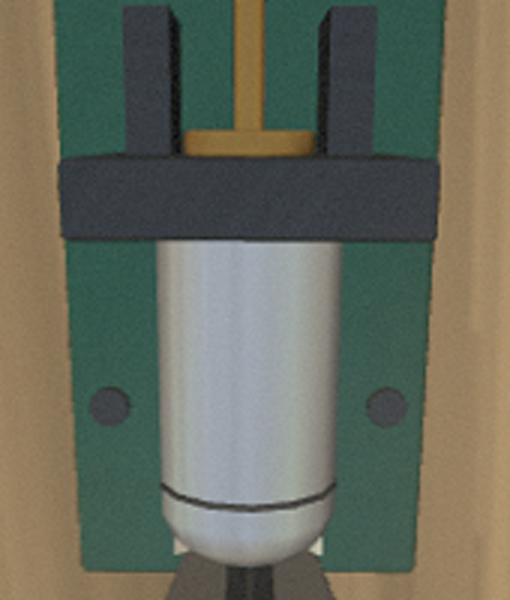

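```bash
python3 -m handwheel '0 0 0 0 0 -0.0003 0; 0 0 0 0 0 -0.0003 0; 0 0 0 0 0 -0.0003 0; 0 0 0 0 0 -0.0003 0; 0 0 0 0 0 -0.0003 0'
python3 -m handwheel '0 0 0 0 0 0 0; 0 0 0 0 0 0 0; 0 0 0 0 0 0 0; 0 0 0 0 0 0 0;0 0 0 0 0 0 0'
python3 -m handwheel '0 0 0 0 0 0 0; 0 0 0 0 0 0 0; 0 0 0 0 0 0 0; 0 0 0 0 0 0 0;0 0 0 0 0 0 0'
```

```text
time: 21.4
tool_pos: [542.8, 14.3, 237.0]
tcp_rot: [-0.49, -0.509, -0.488, 0.512]
contact_force: [-1.4, -9.6, -0.3]
width: 0.8
time: 21.82
tool_pos: [542.8, 14.3, 237.1]
tcp_rot: [-0.49, -0.51, -0.488, 0.512]
contact_force: [-0.2, -9.0, 0.2]
width: 0.4
time: 22.23
tool_pos: [542.8, 14.3, 237.0]
tcp_rot: [-0.49, -0.51, -0.488, 0.512]
contact_force: [-1.0, -8.1, 0.7]
width: 0.3
```

```bash
python3 -m handwheel '0 0 0 0 0 -0.0002 0; 0 0 0 0 0 -0.0002 0; 0 0 0 0 0 -0.0002 0; 0 0 0 0 0 -0.0002 0; 0 0 0 0 0 -0.0002 0' | grep contact
for i in 1 ; do :; done
python3 -m handwheel '0 0 0 0 0 0 0; 0 0 0 0 0 0 0; 0 0 0 0 0 0 0; 0 0 0 0 0 0 0;0 0 0 0 0 0 0'| grep contact
python3 -m handwheel '0 0 0 0 0 0 0; 0 0 0 0 0 0 0; 0 0 0 0 0 0 0; 0 0 0 0 0 0 0;0 0 0 0 0 0 0'| grep contact
python3 -m handwheel '0 0 0 0 0 0 0; 0 0 0 0 0 0 0; 0 0 0 0 0 0 0; 0 0 0 0 0 0 0;0 0 0 0 0 0 0'| grep contact
python3 -m handwheel '0 0 0 0 0 0 0; 0 0 0 0 0 0 0; 0 0 0 0 0 0 0; 0 0 0 0 0 0 0;0 0 0 0 0 0 0'| grep contact
python3 - <<'E'
from h import *
im,c=shot('wrist','w22.png'); cv2.imwrite('pics/w22m.png',cv2.resize(im[:,:,::-1],None,fx=1.5,fy=1.5))
im,c=shot('top','t22.png'); crop(im,165,140,345,220,4,'t22c.png')
im,c=shot('scene','s22.png'); crop(im,180,120,340,290,4,'s22c.png')
E
```

```text
contact_force: [-1.0, -9.3, -0.4]
contact_force: [-1.5, -9.3, -0.1]
contact_force: [-2.2, -9.0, -1.2]
contact_force: [-0.9, -9.5, -0.2]
contact_force: [-1.5, -10.1, 0.3]
```

View pics/w22m.png

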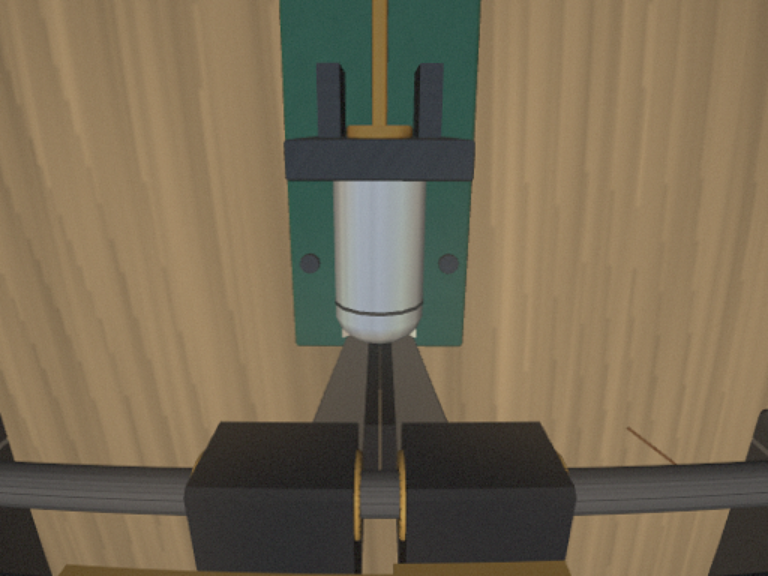

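View pics/s22c.png

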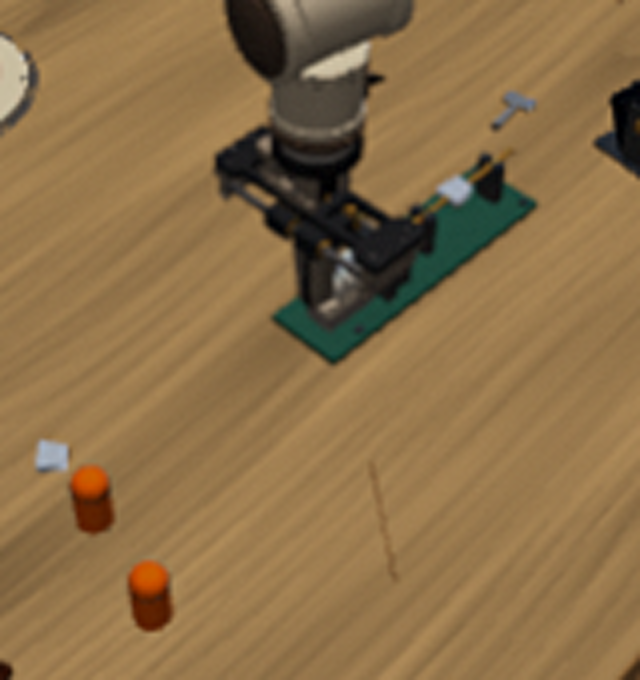

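View pics/t22c.png

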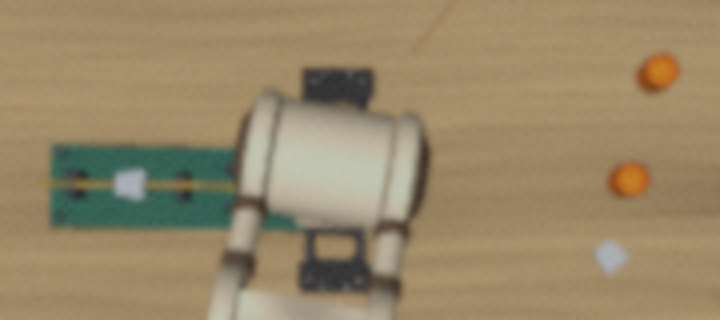

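The wrist picture shows the bob centred at column 380 and running under the stop's edge (row 180). The two orange look-alikes, the weight and the key show no sign of having moved. I'll trim the push slightly and hold it for over 3 s.

```bash
python3 -m handwheel '0 0 0 0 0 -0.0001 0; 0 0 0 0 0 -0.0001 0; 0 0 0 0 0 -0.0001 0; 0 0 0 0 0 -0.0001 0; 0 0 0 0 0 -0.0001 0' | grep contact
python3 -m handwheel '0 0 0 0 0 0 0; 0 0 0 0 0 0 0; 0 0 0 0 0 0 0; 0 0 0 0 0 0 0;0 0 0 0 0 0 0'| grep contact
python3 -m handwheel '0 0 0 0 0 0 0; 0 0 0 0 0 0 0; 0 0 0 0 0 0 0; 0 0 0 0 0 0 0;0 0 0 0 0 0 0'| grep contact
python3 -m handwheel '0 0 0 0 0 0 0; 0 0 0 0 0 0 0; 0 0 0 0 0 0 0; 0 0 0 0 0 0 0;0 0 0 0 0 0 0'| grep contact
python3 -m handwheel '0 0 0 0 0 0 0; 0 0 0 0 0 0 0; 0 0 0 0 0 0 0; 0 0 0 0 0 0 0;0 0 0 0 0 0 0'| grep contact
python3 -m handwheel '0 0 0 0 0 0 0; 0 0 0 0 0 0 0; 0 0 0 0 0 0 0; 0 0 0 0 0 0 0;0 0 0 0 0 0 0'| grep contact
python3 -m handwheel '0 0 0 0 0 0 0; 0 0 0 0 0 0 0; 0 0 0 0 0 0 0; 0 0 0 0 0 0 0;0 0 0 0 0 0 0'| grep contact
python3 -m handwheel '0 0 0 0 0 0 0; 0 0 0 0 0 0 0; 0 0 0 0 0 0 0; 0 0 0 0 0 0 0;0 0 0 0 0 0 0'| grep contact
python3 -m handwheel '0 0 0 0 0 0 0; 0 0 0 0 0 0 0; 0 0 0 0 0 0 0; 0 0 0 0 0 0 0;0 0 0 0 0 0 0'| grep contact
python3 -m handwheel '0 0 0 0 0 0 0; 0 0 0 0 0 0 0; 0 0 0 0 0 0 0; 0 0 0 0 0 0 0;0 0 0 0 0 0 0'
```

```text
contact_force: [-1.6, -10.0, -0.7]
contact_force: [-1.4, -9.0, -0.3]
contact_force: [-0.5, -10.3, 0.8]
contact_force: [-1.5, -10.4, 0.4]
contact_force: [-0.7, -10.2, 0.1]
contact_force: [-1.0, -9.3, 0.7]
contact_force: [-0.8, -9.7, 1.2]
contact_force: [-1.4, -10.3, -0.2]
contact_force: [-0.9, -9.9, 0.4]
time: 28.63
tool_pos: [542.8, 14.4, 237.1]
tcp_rot: [-0.49, -0.509, -0.488, 0.512]
contact_force: [-0.9, -9.7, 1.5]
width: 0.7
```

The push has held at about 10 N for more than 4 s, so I'm handing in.

```bash
python3 -c "
from plant import job
print(job.sign_off())"
```

```text
the job is handed in; nothing more can be done
None
```

The nickel bob is lying in the V-block with its flat end against the stop, and the arm was still pressing on it when I handed the job in, at 28.6 s of the 64 s allowed.

**What I did:** I gripped the bob upright with the tool tilted, lifted it, turned it over and laid it in the V, flat end towards the stop. Contact while laying it down peaked at about 8 N up and 6 N sideways, because it touched one flank of the V first, so I re-centred it before letting go. I then closed the fingers, touched the bench lightly (about 9 N) beside the fixture to get the fingertip height, and pushed the bob along by its crown. It slid at about 1.5 N until it met the stop.

**Last checks:**
- **Push:** it read 9.0–10.4 N during the last 4 s, and 8–10 N for about 3 s before that, with the arm's position steady.
- **Position:** the last wrist picture shows the bob centred in the V and running up to the stop.
- **Other things:** the last pictures show the orange look-alikes, the weight and the key apparently where they were. I didn't re-measure them, or check the case and bin separately.

**What is less certain:**
- **Squareness:** the stop's top edge hides the joint, so I judged the seating from the force rise and the alignment, not by seeing it.
- **Side force:** a steady 1 N or so sideways showed in the readings.
- **Height in the grip:** the camera estimates of where the bob sat in the fingers were off by about 4 mm, so I relied on contact force for the final lowering.

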